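# Check the loaf tins and set up for weighing out batter

### The arm

A 6-joint arm with a two-finger parallel gripper is mounted at the origin on the work surface. World frame = base frame: x ahead of the robot, y to its left, z up, the work surface at z = 0. Lengths are in m, angles in rad, forces in N, time in s.
With the tool pointing down it reaches from about 0.25 to 0.725 m from the base axis. Payload 4 kg.
Tool frame: the origin (TCP) lies between the finger pads; the fingertips stand 25 mm ahead of it and the grasp point (between the pads) lies 6 mm ahead of it (robot.tcp_to_tips is the z of the fingertips in the tool frame, in m); z points along the fingers, y is the line along which they close (so a half turn about z gives the same grasp; the last joint's range is limited). The gripper opens to 85 mm and grips with 20 to 120 N. Pads are 22 mm wide; open, the fingers measure 114 mm over their backs; the gripper's body (76 mm by 85 mm) begins 54 mm behind the grasp point. The pads swing forward as they close: fully open they stand 13 mm farther back than shut.
Start: joints at [1.291, 0.241, 0.005, 1.335, 0, 1.571], TCP at [0.138, 0.481, 0.256] pointing down, gripper open.
Joint ranges: [-2.72, 2.72], [-1.05, 1.87], [-1.09, 1.28], [-1.99, 2.15], [-1.42, 1.44], [-3.14, 3.14]. Speed limits (rad/s): [2.79, 2.79, 3.14, 3.14, 3.14, 3.14].

### API

Orientations are given as a rotation vector (axis times angle).
In Python, from workcell import robot gives the robot as it stands.
- The arm moves only by the tool servo_tool, never from a script. Its argument "commands" is a list of rows, each a list of 7 numbers: the shift along the tool's x, y, z normalised to -1 to 1, where 1 is 150 mm, then the turn, a rotation vector about the tool's x, y, z normalised to -1 to 1, where 1 is 360 degrees, then the opening, from 0 (shut) to 1 (fully open). A call has 1 to 5 rows; each row shifts and turns the commanded pose from where the row before left it, along the tool's axes as they then stand; what a row does not reach is not made up. A row lasts 1/12 s, in which the tool goes at most 41.7 mm and 7.16 degrees, less where a joint would pass 70% of its speed; a pose out of reach is approached as far as the arm can. A call with a number of a shift or a turn outside -1 to 1 is refused whole. A call with a gripper value outside its range is refused whole. The fingers move at their own pace and stop on an object; the grip force is fixed at half the most. Time passes only in rows, so rows that do not move let the fingers close. It gives the time, the measured TCP pose, the force, the opening and the grip force at its end, in the units of the state.
- robot.state(): the state, without advancing time (a new reading comes with each control period).
- robot.get_image(name): name is "scene" or "top" or "wrist"; returns the picture (400x640x3 uint8, red, green, blue); there is no depth.
- robot.camera_params(name): a dict with "fovy" (degrees; the focal length in pixels is half the picture's height over the tangent of half this angle, whatever the lens; pixels are square), "cx", "cy" (the principal point, pixels), "pose" (4x4, takes a point from camera to world coordinates); the wrist camera has in their place "T_tool_cam" (4x4, takes a point from camera to tool coordinates, whose origin is the TCP and whose axes are the flange's). Camera axes: x right, y down, z forward; pixel columns grow to the right and rows downward; lengths in m; the calibration is good to about 2 mm. The wrist camera is an equidistant fisheye: a pixel r from the principal point sees the ray r / f radians off the axis. A picture is of the moment at which its call begins: read the wrist's pose just before it. camera_params takes no time and is no camera call.
- robot.job_done(): hands the job in; it is judged then, once.
Trained networks look in the newest picture that a camera, given by its name, has taken for a name from the list of things; names that differ only in an ending like _2 or _b are one class to them, and where a whole thing is asked for, a point or a joint stands for the part that bears it (a point fixed in the world has none). Each returns a list of dicts, best first, with "p" (0 to 1); they miss things now and then, are a little off and sometimes report something else, mostly with a low value. They report only what shows in the picture. A call takes as long as a camera call. They do not tell look-alikes from the thing itself.
- robot.cut_out(name, camera): "mask" (400x640 bool, what is visible of it) and "box" ([left, top, right, bottom] in pixels, round what is visible of it).
- robot.spot_point(name, camera): "xy" ([column, row] in pixels: a listed point, or the origin of a listed thing).
The state is a dict: "t": time; "joint_pos": joint angles; "dq": joint speeds; "joint_torque": joint torques, N m; "ee_pos": TCP position; "tool_rot": TCP orientation; "contact_force": force on the tool from outside, world axes, zero at the start; "ft_torque": the same for the moment, N m; "width": finger opening in m; "grasp_force": force on a finger pad.
Only numpy, scipy, OpenCV 4.12 (cv2) and the standard library are available. Lean on these libraries where they do the work, as an engineer would, in place of code of your own. Each camera call takes 0.05 s, during which the arm holds its last target. There are 200 camera calls.

### The job

Set up for weighing out: lift the batter can off the scale by its handle, keeping it upright, and stand it fully on the round cork mat. Check the loaf tins by pressing on the rim at an end: those that rock go into the grey crate, those that stand steady go upright and flat onto the baking sheet, except one steady tin, which goes in the middle of the scale's plate. With that tin on the plate press the tare key all the way down; leave the other things on the table alone.

Things in the scene. Friction and masses are not known exactly. Their poses are not given: they have to be found in the camera images.
- tin_1: Small straight-sided loaf tin of dark steel, open at the top, 108 mm long (own x), 58 mm wide (own y), 45 mm high, walls 4 mm, about 0.14 kg. Origin: middle of its underside where it meets the table; z up. Tins 1 to 6 look alike from above; 4 or 5 are present, at least one steady and one rocking, and the name tells nothing of which.
- tin_2: Loaf tin like tin_1. Every tin stands level: a steady one flat on its base, a rocking one on a bulge 18 mm long across the middle of its base, 5 mm deep. Both have the rim 45 mm above the table.
- tin_3: Loaf tin like tin_1. A rocking tin, pressed with 1 to 2 N on the rim at either end (52 mm from the middle), tips lengthwise by about 0.11 rad, that end sinking about 5 mm till the base's end meets the table; let go, it rocks back level.
- tin_4: Loaf tin like tin_1. A steady tin does not give when pressed on the rim at an end.
- tin_5: Loaf tin like tin_1.
- tin_6: Loaf tin like tin_1.
- tin_1_end (a point): Middle of the rim at the +x end of tin_1, 52 mm from its middle and 45 mm up: the place to press. (The rules know a sprung tin by this point lying 0.2 mm farther out, which is too little to read.)
- tin_2_end (a point): The same point of tin_2.
- tin_3_end (a point): The same point of tin_3.
- tin_4_end (a point): The same point of tin_4.
- tin_5_end (a point): The same point of tin_5.
- tin_6_end (a point): The same point of tin_6.
- can: Lidded steel batter can, 90 mm across, lid top 110 mm high, about 0.65 kg, standing on the scale at the start. Origin: centre of its underside, z up. A rigid bail handle stands over it: its black grip is a level bar 18 mm thick and 66 mm long along the can's own y, its middle 170 mm above the underside on the can's axis, 50 mm clear of the lid.
- mat_top (a point): Centre of the top of the round cork mat, 130 mm across, 8 mm thick, fixed, beside the scale.
- scale_plate (a point): Centre of the top of the square metal load plate of the white bench scale (235 by 180 mm, fixed), 44 mm above the table, 165 mm (own x) by 170 mm (own y). The scale's front, with display and tare key, lies towards own -x.
- tare_top (a point): Centre of the top of the round grey tare key, 26 mm across, at the front of the scale, 35 mm in front of the plate's edge, 41 mm above the table when up; pressed straight down.
- tare (a joint): Travel of the tare key in m: 0 up, 0.005 fully down (about 4.5 N); springs back.
- tray: Aluminium baking sheet, 180 mm (own x) by 260 mm (own y), rim 18 mm high and 4 mm thick, floor 4 mm, fixed. Origin: centre of its underside.
- crate: Grey plastic crate for scrap tins, 260 mm (own x) by 220 mm (own y) by 70 mm high, open at the top, walls and floor 5 mm, fixed. Origin: centre of its underside.
- shaker: Bystander: aluminium flour shaker, 64 mm across, 107 mm high, loose, stands among the tins; leave it alone. Origin at its underside.
- prep_bowl: Bystander: small steel bowl, 100 mm across, 45 mm high, beyond the tins; loose, leave it alone.
- steel_cup: Bystander: aluminium cup, 68 mm across, 75 mm high, near the robot on the left; loose, leave it alone.
- cocoa_jar: Bystander: cocoa jar, 72 mm across, 110 mm high, beyond the crate; loose, leave it alone.
There are look-alikes about, which are no part of the job. What is meant by the part that bears mat_top is not black, and is the smaller of those in its own colour.

How it is judged:
By the outcome, as a careful person would: the job done as asked, in the order asked, and still so for the second after the job is handed in, with the robot touching nothing.
Of tin_1, tin_2, tin_3, tin_4, tin_5, tin_6 only 4 to 5 are there at a start; the rules pass over those that are not, and their reading is None.
At some moment in a run one of tin_1, tin_2, tin_3, tin_4, tin_5, tin_6 may be knocked a few centimetres aside while the robot is not near it.
It also fails if it takes over 210 s, if anything falls off the work surface, if the arm or the gripper's body presses on something with over 40 N, if the wrist force passes 120 N, or if a joint passes its speed limit or range.

## Working session

There is one attempt and no reset: what is moved stays moved. The work goes in short steps, Python scripts to look and compute and a tool call to move; the robot and the scene stay as the last step left them, time stands still between calls to the robot, and variables do not carry over. Pictures are saved under pics/ and viewed, at most 14 in all, crops included, and the job is handed in when it is done.

Besides the shell and the picture viewer there is one more tool, called after "Call:" as name([rows], argument=value, ...), one row to a line, values as JSON. servo_tool: Moves the arm, as the interface text tells. Scaled input: -1 to 1 covers 150 mm each way for a shift and 360 degrees each way for a turn. Its arguments: {"type":"object","properties":{"commands":{"type":"array"}},"required":["commands"]}

```bash
ls; mkdir -p pics
python3 - <<'E'
from workcell import robot
import cv2,numpy as np
s=robot.state();print(s)
for n in ("scene","top","wrist"):
    print(n,robot.camera_params(n))
    im=robot.get_image(n);cv2.imwrite(f"pics/{n}0.png",im[:,:,::-1])
for c in ("top","scene"):
  for n in ("tin_1","can","mat_top","scale_plate","tare_top","tray","crate","shaker","prep_bowl","steel_cup","cocoa_jar"):
    for k,f in (("cut",robot.cut_out),("pt",robot.spot_point)):
        if c=="scene" and k=="cut": continue
        print(c,n,k,[(round(float(d["p"]),2),np.round(d["box"] if k=="cut" else d["xy"],1).tolist()) for d in f(n,c)])
E
```

```text
pics
{'t': 0.0, 'joint_pos': array([1.29102016e+00, 2.41446856e-01, 3.70661183e-03, 1.33520489e+00,
       1.07919220e-05, 1.57083146e+00]), 'dq': array([-0.00061687,  0.00144708,  0.00030653,  0.00076975,  0.00083019,
       -0.00010267]), 'joint_torque': array([ 8.57409432e-04, -3.72317147e+01,  2.52408671e+01,  1.69531902e-02,
        1.59852102e-04, -2.33382620e-07]), 'ee_pos': array([0.13790454, 0.47999272, 0.25538927]), 'tool_rot': array([-0.43805062, -3.11058765,  0.00333969]), 'contact_force': array([ 0.3653541 , -0.26063769,  0.45257213]), 'ft_torque': array([0.05491436, 0.01052572, 0.0045985 ]), 'grasp_force': 0.0, 'width': 0.08515729160743771}
scene {'fovy': 54.76369274594307, 'cx': 318.76047991029714, 'cy': 203.09249608760823, 'pose': array([[-0.67766451,  0.60448419, -0.41877162,  1.03087694],
       [ 0.73535273,  0.55299792, -0.39172651,  0.57241272],
       [-0.00521264, -0.57340401, -0.81925617,  1.07692697],
       [ 0.        ,  0.        ,  0.        ,  1.        ]])}
top {'fovy': 51.995457319842004, 'cx': 320.86498115229426, 'cy': 204.07458990796064, 'pose': arra
[... 2361 characters left out ...]
257.2, 167.5]), (0.79, [280.0, 145.8]), (0.71, [282.7, 182.4]), (0.57, [251.5, 203.7])]
scene can pt [(0.55, [400.8, 260.8])]
scene mat_top pt [(0.85, [484.7, 285.6]), (0.84, [459.8, 215.6]), (0.77, [311.6, 249.1])]
scene scale_plate pt [(0.79, [397.3, 261.3]), (0.53, [250.6, 205.5]), (0.47, [270.7, 144.2])]
scene tare_top pt [(0.33, [238.6, 210.4])]
scene tray pt [(0.83, [342.1, 206.2])]
scene crate pt [(0.82, [224.8, 138.8])]
scene shaker pt [(0.97, [312.6, 156.1])]
scene prep_bowl pt [(0.67, [264.2, 180.7]), (0.63, [221.1, 230.4]), (0.36, [284.1, 182.2]), (0.27, [395.5, 260.1])]
scene steel_cup pt [(0.71, [406.7, 213.1])]
scene cocoa_jar pt [(0.63, [201.0, 183.9]), (0.41, [283.3, 180.6])]
```

View pics/top0.png

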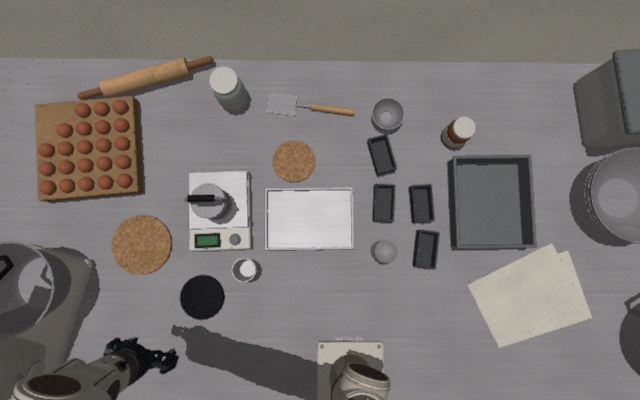

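View pics/scene0.png

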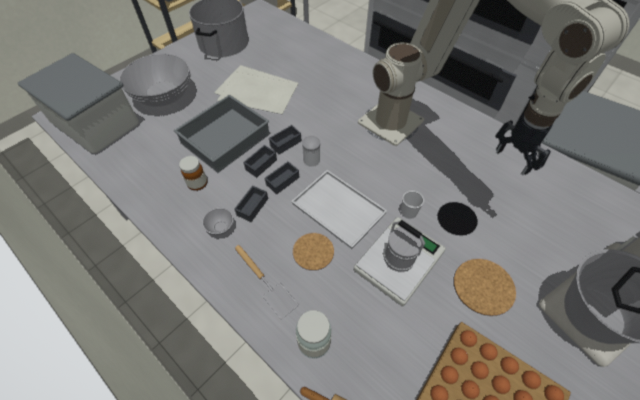

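Top view: four dark tins at about (381,155), (383,203), (421,203) and (426,249). The can is on the scale at (207,200), with its grip bar along the columns. The mat is the small cork at (293,161); the large cork at (142,244) and the black one at (202,297) are look-alikes. The tray is at (309,218) and the crate at (492,202). The scene view agrees.

```bash
cat > h.py <<'E'
from workcell import robot
import numpy as np, cv2
from scipy.spatial.transform import Rotation as Ro
def ray(cam,uv,st=None):
    p=robot.camera_params(cam);f=200/np.tan(np.radians(p["fovy"])/2)
    x=(np.atleast_2d(uv)-[p["cx"],p["cy"]])/f
    if cam=="wrist":
        r=np.linalg.norm(x,axis=1,keepdims=True)+1e-9
        d=np.hstack([x/r*np.sin(r),np.cos(r)])
        T=np.eye(4);T[:3,:3]=Ro.from_rotvec(st["tool_rot"]).as_matrix();T[:3,3]=st["ee_pos"];T=T@p["T_tool_cam"]
    else: d=np.hstack([x,np.ones((len(x),1))]);T=p["pose"]
    return T[:3,3],d@T[:3,:3].T
def onz(cam,uv,z,st=None):
    o,d=ray(cam,uv,st);return o+d*((z-o[2])/d[:,2])[:,None]
def tri(*rays):
    A=np.zeros((3,3));b=np.zeros(3)
    for o,d in rays:
        d=d[0]/np.linalg.norm(d[0]);M=np.eye(3)-np.outer(d,d);A+=M;b+=M@o
    X=np.linalg.solve(A,b)
    return X,max(np.linalg.norm(np.cross(X-o,d[0]/np.linalg.norm(d[0]))) for o,d in rays)
def rectz(cam,mask,z,st=None):
    c=max(cv2.findContours(mask.astype(np.uint8),cv2.RETR_EXTERNAL,cv2.CHAIN_APPROX_NONE)[0],key=cv2.contourArea)[:,0,:]
    P=onz(cam,c.astype(float),z,st)[:,:2]
    (cx,cy),(w,h),a=cv2.minAreaRect((P*1000).astype(np.float32))
    if w<h: w,h,a=h,w,a+90
    return np.array([cx,cy])/1000,(round(w),round(h)),(a+90)%180-90
def pose():
    s=robot.state();R=Ro.from_rotvec(s["tool_rot"]).as_matrix()
    return s,R
def delta(target,yaw=None):
    """tool-frame normalised shift to TCP target; normalised turn about tool z to bring tool x to world heading yaw (deg)"""
    s,R=pose();d=R.T@(np.array(target)-s["ee_pos"])/.15
    y=np.degrees(np.arctan2(R[1,0],R[0,0]))
    return np.round(d,3),None if yaw is None else round(-(((yaw-y)+180)%360-180)/360,4),round(y,2)
E
python3 - <<'E'
from h import *
im=robot.get_image("top");g=im.max(2)
m=((g<75)).astype(np.uint8);m[:,:340]=0;m[:,445:]=0;m[:130]=0;m[275:]=0
n,l,st,c=cv2.connectedComponentsWithStats(m)
for i in range(1,n):
    if st[i,4]>150: print("tin",st[i],rectz("top",l==i,.045))
P=[("mat",[293,161],[311.6,249.1]),("tray",[309.5,218],[342,206.2]),("crate",[490,202],[224.8,138.8]),
("shaker",[379.5,247.2],[312.6,156.1]),("cup",[251,268],[406.7,213.1]),("plate",[217.5,199.5],[397.3,261.3]),("bar",[203,197.5],[408,229.5]),
("t1",[381,155],[251.5,203.7]),("t2",[383,203],[282.7,180]),("t3",[421,203],[261,160]),("t4",[426,249],[285,138])]
for n,a,b in P: print(n,*[np.round(v,4) for v in tri(ray("top",a),ray("scene",b))])
for d in robot.cut_out("mat_top","top")+robot.cut_out("tray","top")+robot.cut_out("scale_plate","top"): print(d["p"],rectz("top",d["mask"],.01))
big=cv2.resize(im[140:280,170:450],None,fx=2.8,fy=2.8,interpolation=cv2.INTER_CUBIC);cv2.imwrite("pics/crop1.png",big[:,:,::-1])
# scale plate corners
print("scale red", onz("top",[[190,172],[250,172],[189,250],[252,250],[235.5,239.5]],.041))
E
```

```text
tin [367 130  30  47 870] (array([ 0.64856677, -0.09208182]), (141, 85), -2.177886962890625)
tin [373 184  22  39 789] (array([ 0.49832959, -0.09725244]), (112, 61), -3.3026962280273438)
tin [409 185  25  39 841] (array([ 0.49657535, -0.20877299]), (113, 66), 3.8410325050354004)
tin [413 230  26  39 854] (array([ 0.36444434, -0.21852835]), (109, 67), -7.0296478271484375)
mat [0.6292 0.1681 0.0143] 0.0027
tray [0.4506 0.1252 0.0174] 0.0075
crate [ 0.5036 -0.4266 -0.0037] 0.0073
shaker [ 0.367  -0.0823  0.0404] 0.0041
cup [ 0.3037  0.2966 -0.0146] 0.0019
plate [0.504  0.3895 0.0468] 0.0031
bar [0.4928 0.3857 0.2093] 0.0013
t1 [ 0.6457 -0.095   0.0238] 0.0004
t2 [ 0.5002 -0.1     0.0114] 0.0024
t3 [ 0.499  -0.2098  0.0322] 0.0021
t4 [ 0.3641 -0.2228  0.0327] 0.001
0.94 (array([0.22183603, 0.4343681 ]), (127, 126), 0.19356708228588104)
0.87 (array([0.37321616, 0.61780347]), (176, 175), -43.83083724975586)
0.62 (array([0.62785785, 0.17070557]), (129, 128), -62.78730010986328)
0.87 (array([0.45436691, 0.12210783]), (266, 183), -89.63743969798088)
0.68 (array([0.4768623 , 0.38961224]), (238, 185), 2.508636951446533)
scale red [[0.5871579  0.47123246 0.041     ]
 [0.58837042 0.29508298 0.041     ]
 [0.35903407 0.46625425 0.041     ]
 [0.3597996  0.28456624 0.041     ]
 [0.38988085 0.33295388 0.041     ]]
```

View pics/crop1.png

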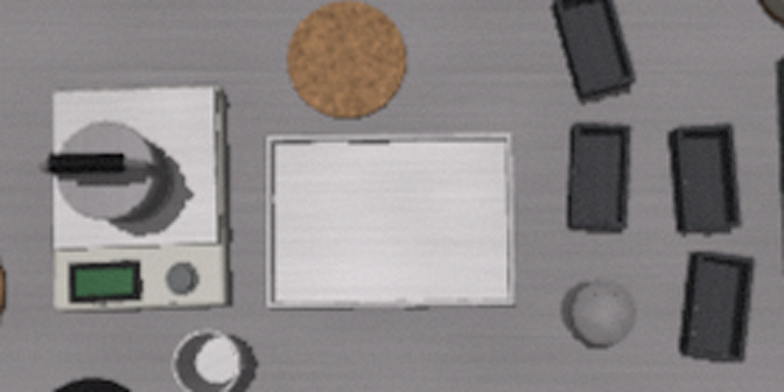

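Call:
servo_tool([
  [0,0,-0.05,0,0,0.0187,1],
  [0,0,-0.05,0,0,0.0187,1],
  [0,0,-0.05,0,0,0.0187,1],
  [0,0,-0.05,0,0,0.0187,1],
  [0,0,-0.05,0,0,0.0187,1],
])

```text
t: 2.42
ee_pos: [0.1381, 0.4805, 0.2941]
tool_rot: [1.328, 2.847, 0.0]
contact_force: [0.2, 0.7, -0.6]
width: 0.0851
grasp_force: 0.0
```

Call:
servo_tool([
  [0,0,-0.05,0,0,0.0187,1],
  [0,0,-0.05,0,0,0.0187,1],
  [0,0,-0.05,0,0,0.0187,1],
  [0,0,-0.05,0,0,0.0187,1],
  [0,0,-0.05,0,0,0.0187,1],
])

```text
t: 2.83
ee_pos: [0.1381, 0.4805, 0.3317]
tool_rot: [-2.096, -2.34, -0.0]
contact_force: [0.1, -0.3, 0.3]
width: 0.0848
grasp_force: 0.0
```

Call:
servo_tool([
  [0,0,0,0,0,0.0187,1],
  [-0.06,0.235,0,0,0,0,1],
  [-0.06,0.235,0,0,0,0,1],
  [-0.06,0.235,0,0,0,0,1],
  [-0.06,0.235,0,0,0,0,1],
])

```text
t: 3.25
ee_pos: [0.2801, 0.444, 0.3315]
tool_rot: [-2.222, -2.221, -0.001]
contact_force: [0.2, 1.4, 1.4]
width: 0.0855
grasp_force: 0.0
```

Call:
servo_tool([
  [-0.06,0.235,0,0,0,0,1],
  [-0.06,0.235,0,0,0,0,1],
  [-0.06,0.235,0,0,0,0,1],
  [-0.06,0.235,0,0,0,0,1],
  [0,0,0,0,0,0,1],
])

```text
t: 3.67
ee_pos: [0.4256, 0.4058, 0.3298]
tool_rot: [2.229, 2.21, -0.0]
contact_force: [-1.1, 0.1, -0.7]
width: 0.0853
grasp_force: 0.0
```

Run:
```python
from h import *
s,R=pose();print(s["ee_pos"],s["joint_pos"].round(2),delta([.49,.39,.26],90))
im=robot.get_image("wrist");cv2.imwrite("pics/w1.png",im[:,:,::-1])
print(onz("top",[[200.8,198.7]],.214))
for n in ("can","tare_top","scale_plate"): print(n,[(d["p"],d["xy"],onz("wrist",d["xy"],.0445,s)) for d in robot.spot_point(n,"wrist")])
```

```text
[0.42562574 0.40578623 0.32982874] [ 0.76  0.41  0.43  1.59 -0.    2.34] (array([-0.101,  0.429,  0.466]), np.float64(-0.0013), np.float64(89.53))
[[0.48993796 0.38864349 0.214     ]]
can [(0.87, [367.2, 176.8], array([[0.49239334, 0.38698286, 0.0445    ]]))]
tare_top [(0.79, [294.3, 213.5], array([[0.39320829, 0.33591252, 0.0445    ]]))]
scale_plate []
```

View pics/w1.png

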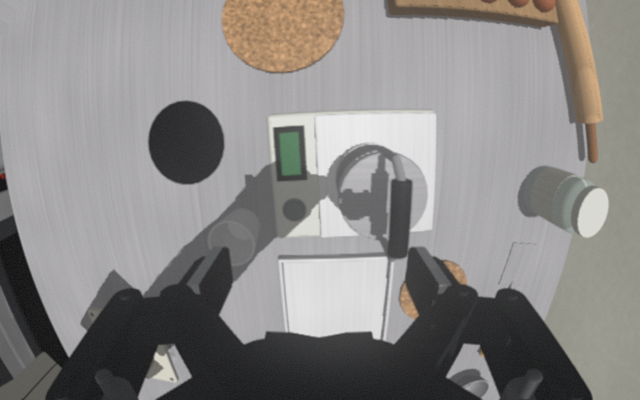

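The wrist view shows the bar from (405,180) to (397,257), the scale plate corners near (317,114), (436,112), (434,236) and (320,238), and the tare key at (294,210).

Run:
```python
from h import *
s,R=pose()
print("bar tri",tri(ray("top",[200.8,198.7]),ray("wrist",[400.5,218.5],s)))
print("bar ends",onz("wrist",[[401,181],[398,256]],.216,s))
P=onz("wrist",[[317,114],[436,112],[434,236],[320,238],[294,210]],.043,s);print(P.round(4),P[:4].mean(0))
B=tri(ray("top",[200.8,198.7]),ray("wrist",[400.5,218.5],s))[0]
print(delta([B[0],B[1],B[2]+.006],90))
```

```text
bar tri (array([0.49016445, 0.39017466, 0.20805708]), np.float64(0.0004195087491272776))
bar ends [[0.48548841 0.42449348 0.216     ]
 [0.48853803 0.35860347 0.216     ]]
[[0.4183 0.4733 0.043 ]
 [0.5796 0.4813 0.043 ]
 [0.5928 0.3006 0.043 ]
 [0.4222 0.3006 0.043 ]
 [0.3862 0.3427 0.043 ]] [0.50324511 0.38893817 0.043     ]
(array([-0.12 ,  0.473,  0.78 ]), np.float64(-0.0002), np.float64(89.93))
```

Call:
servo_tool([
  [-0.055,0.21,0,0,0,0,1],
  [-0.055,0.21,0,0,0,0,1],
  [0,0,0.15,0,0,-0.007,1],
  [0,0,0.15,0,0,0,1],
  [0,0,0,0,0,0,1],
])

```text
t: 4.28
ee_pos: [0.4803, 0.3909, 0.2815]
tool_rot: [-2.171, -2.269, 0.014]
contact_force: [0.1, -0.3, -1.0]
width: 0.0853
grasp_force: 0.0
```

Run:
```python
from h import *
s,R=pose();print(s["ee_pos"],delta([.489,.39,.218],92.6))
im=robot.get_image("wrist");cv2.imwrite("pics/w2.png",im[:,:,::-1])
```

```text
[0.48027374 0.39089696 0.28152821] (array([-0.006,  0.061,  0.423]), np.float64(-0.0002), np.float64(92.52))
```

View pics/w2.png

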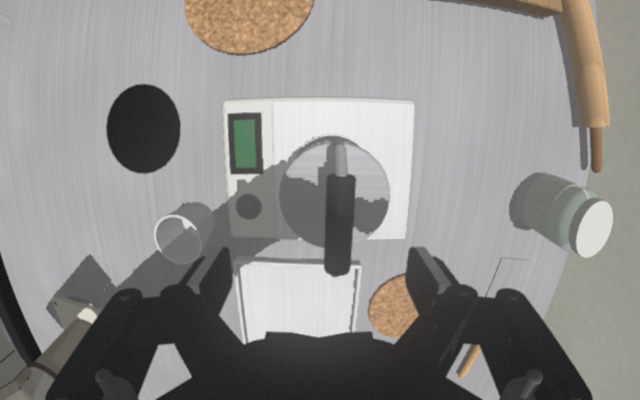

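The bar runs from (341,176) to (337,274), aligned with the pads. I'll move down and grip.

Call:
servo_tool([
  [0,0.06,0.06,0,0,0,1],
  [0,0,0.12,0,0,0,1],
  [0,0,0.12,0,0,0,1],
  [0,0,0.12,0,0,0,1],
  [0,0,0,0,0,0,1],
])

```text
t: 4.75
ee_pos: [0.4908, 0.3918, 0.2209]
tool_rot: [-2.172, -2.269, 0.006]
contact_force: [-0.3, -0.7, -0.5]
width: 0.085
grasp_force: 0.0
```

Call:
servo_tool([
  [0,0,0,0,0,0,0],
  [0,0,0,0,0,0,0],
  [0,0,0,0,0,0,0],
  [0,0,0,0,0,0,0],
  [0,0,0,0,0,0,0],
])

```text
t: 5.17
ee_pos: [0.4924, 0.3923, 0.2246]
tool_rot: [2.173, 2.268, 0.004]
contact_force: [-0.1, -0.7, 0.5]
width: 0.0256
grasp_force: 0.0
```

Call:
servo_tool([
  [0,0,0,0,0,0,0],
  [0,0,0,0,0,0,0],
  [0,0,0,0,0,0,0],
  [0,0,0,0,0,0,0],
  [0,0,0,0,0,0,0],
])

```text
t: 5.58
ee_pos: [0.4926, 0.3924, 0.2244]
tool_rot: [2.174, 2.268, 0.004]
contact_force: [1.4, 0.4, 5.2]
width: 0.0161
grasp_force: 58.7
```

Call:
servo_tool([
  [0,0,-0.03,0,0,0,0],
  [0,0,-0.05,0,0,0,0],
  [0,0,-0.07,0,0,0,0],
  [0,0,-0.05,0,0,0,0],
  [0,0,0,0,0,0,0],
])

```text
t: 6.0
ee_pos: [0.4921, 0.392, 0.2541]
tool_rot: [2.174, 2.268, 0.0]
contact_force: [-0.2, 0.1, -6.5]
width: 0.0155
grasp_force: 58.7
```

Run:
```python
from h import *
s,R=pose();print(s["ee_pos"],s["width"],s["contact_force"],s["ft_torque"],delta([.628,.169,.27],92.6))
im=robot.get_image("scene");cv2.imwrite("pics/s2.png",cv2.resize(im[150:330,300:500],None,fx=3,fy=3)[:,:,::-1])
for d in robot.cut_out("mat_top","scene"): print(d["p"],rectz("scene",d["mask"],.008))
```

```text
[0.49208104 0.39201671 0.25409496] 0.015523448697031787 [-0.19391728  0.13427167 -6.45953111] [ 0.03927032 -0.11363346 -0.02222172] (array([-1.524,  0.842, -0.106]), np.float64(-0.0004), np.float64(92.44))
0.96 (array([0.37439856, 0.61965723]), (176, 172), -10.49200439453125)
0.7 (array([0.22391243, 0.43613077]), (133, 128), 13.877565383911133)
0.57 (array([0.63064514, 0.17093019]), (129, 126), 89.87800598144531)
0.52 (array([ 0.7602005 , -0.13457005]), (102, 98), -81.19106483459473)
```

View pics/s2.png

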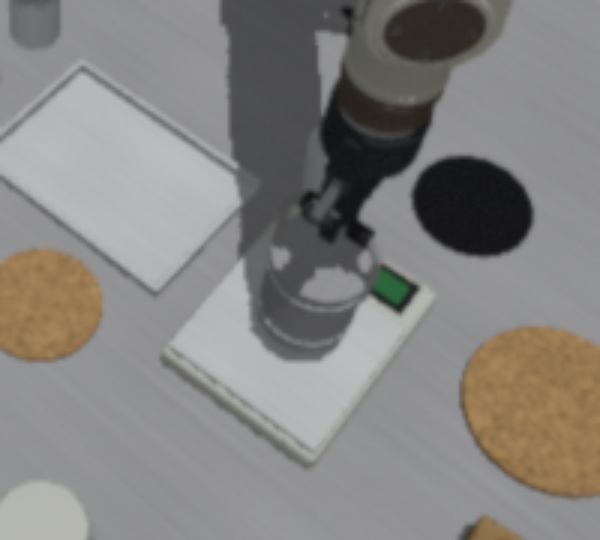

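Call:
servo_tool([
  [-0.06,0.03,-0.02,0,0,0,0],
  [-0.125,0.071,0,0,0,0,0],
  [-0.125,0.071,0,0,0,0,0],
  [-0.125,0.071,0,0,0,0,0],
  [-0.125,0.071,0,0,0,0,0],
])

```text
t: 6.52
ee_pos: [0.5428, 0.3083, 0.2556]
tool_rot: [-2.174, -2.268, 0.003]
contact_force: [0.0, 0.5, -6.5]
width: 0.0159
grasp_force: 58.7
```

Call:
servo_tool([
  [-0.125,0.071,0,0,0,0,0],
  [-0.125,0.071,0,0,0,0,0],
  [-0.125,0.071,0,0,0,0,0],
  [-0.125,0.071,0,0,0,0,0],
  [-0.125,0.071,0,0,0,0,0],
])

```text
t: 6.93
ee_pos: [0.6, 0.2166, 0.2556]
tool_rot: [-2.174, -2.267, 0.003]
contact_force: [-0.1, -0.4, -6.5]
width: 0.0158
grasp_force: 58.7
```

Call:
servo_tool([
  [-0.125,0.071,0,0,0,0,0],
  [-0.125,0.071,0,0,0,0,0],
  [-0.06,0.035,0,0,0,0,0],
  [0,0,0,0,0,0,0],
  [0,0,0,0,0,0,0],
])

```text
t: 7.35
ee_pos: [0.628, 0.1727, 0.2556]
tool_rot: [-2.174, -2.265, 0.001]
contact_force: [-0.9, 0.9, -6.4]
width: 0.0162
grasp_force: 58.7
```

Run:
```python
from h import *
print(robot.state()["ee_pos"],robot.state()["dq"].round(3),delta([.629,.172,.189],92.6))
```

```text
[0.62804075 0.17267078 0.25562854] [ 0.034 -0.009 -0.005  0.     0.017  0.004] (array([-0.005,  0.007,  0.444]), np.float64(-0.0007), np.float64(92.35))
```

Call:
servo_tool([
  [0,0,0.1,0,0,0,0],
  [0,0,0.1,0,0,0,0],
  [0,0,0.1,0,0,0,0],
  [0,0,0.1,0,0,0,0],
  [0,0,0,0,0,0,0],
])

```text
t: 7.77
ee_pos: [0.6254, 0.1742, 0.1922]
tool_rot: [-2.168, -2.267, 0.01]
contact_force: [-1.8, 0.1, -8.0]
width: 0.016
grasp_force: 59.0
```

Call:
servo_tool([
  [0,0,0.015,0,0,0,0],
  [0,0,0.01,0,0,0,0],
  [0,0,0,0,0,0,0],
])

```text
t: 8.02
ee_pos: [0.6286, 0.174, 0.1936]
tool_rot: [2.172, 2.268, 0.003]
contact_force: [-1.3, 1.2, -6.6]
width: 0.0157
grasp_force: 59.0
```

Call:
servo_tool([
  [0,0,0.01,0,0,0,0],
  [0,0,0,0,0,0,0],
])

```text
t: 8.18
ee_pos: [0.6286, 0.1735, 0.1918]
tool_rot: [2.173, 2.268, 0.002]
contact_force: [-1.6, -0.0, -6.7]
width: 0.0159
grasp_force: 59.0
```

Call:
servo_tool([
  [0,0,0.01,0,0,0,0],
  [0,0,0,0,0,0,0],
])

```text
t: 8.35
ee_pos: [0.6283, 0.1733, 0.1896]
tool_rot: [2.174, 2.268, 0.0]
contact_force: [-1.0, -0.4, -7.3]
width: 0.0155
grasp_force: 59.0
```

Call:
servo_tool([
  [0,0,0.01,0,0,0,0],
  [0,0,0,0,0,0,0],
])

```text
t: 8.52
ee_pos: [0.6287, 0.1733, 0.1886]
tool_rot: [2.173, 2.267, 0.002]
contact_force: [0.5, 0.6, -4.9]
width: 0.0157
grasp_force: 59.3
```

Call:
servo_tool([
  [0,0,0.008,0,0,0,0],
  [0,0,0,0,0,0,0],
])

```text
t: 8.68
ee_pos: [0.6289, 0.1734, 0.1885]
tool_rot: [2.173, 2.267, 0.004]
contact_force: [-1.2, 0.7, 1.9]
width: 0.0158
grasp_force: 59.9
```

Call:
servo_tool([
  [0,0,0,0,0,0,1],
  [0,0,0,0,0,0,1],
  [0,0,0,0,0,0,1],
  [0,0,0,0,0,0,1],
  [0,0,0,0,0,0,1],
])

```text
t: 9.1
ee_pos: [0.6284, 0.1733, 0.187]
tool_rot: [2.174, 2.268, 0.0]
contact_force: [0.8, -0.2, 0.0]
width: 0.0758
grasp_force: 0.0
```

Call:
servo_tool([
  [0,0,-0.06,0,0,0,1],
  [0,0,-0.1,0,0,0,1],
  [0,0,-0.2,0,0,0,1],
  [0,0,-0.2,0,0,0,1],
  [0,0,-0.2,0,0,0,1],
])

```text
t: 9.52
ee_pos: [0.6279, 0.1732, 0.3026]
tool_rot: [-2.174, -2.268, 0.0]
contact_force: [0.2, 0.1, 0.5]
width: 0.0857
grasp_force: 0.0
```

Call:
servo_tool([
  [0,0,0,0,0,-0.0187,1],
  [0,0,0,0,0,-0.0187,1],
  [0,0,0,0,0,-0.0187,1],
  [0,0,0,0,0,-0.0187,1],
  [0,0,0,0,0,-0.0187,1],
])

```text
t: 9.93
ee_pos: [0.6283, 0.1733, 0.3018]
tool_rot: [1.415, 2.804, 0.001]
contact_force: [0.1, -0.2, 0.5]
width: 0.0856
grasp_force: 0.0
```

Call:
servo_tool([
  [0,0,0,0,0,-0.0187,0],
  [0,0,0,0,0,-0.0187,0],
  [0,0,0,0,0,-0.0187,0],
  [0,0,0,0,0,-0.0187,0],
  [0,0,0,0,0,-0.0187,0],
])

```text
t: 10.35
ee_pos: [0.6283, 0.1733, 0.3017]
tool_rot: [0.543, 3.094, 0.0]
contact_force: [-0.3, 0.2, -0.7]
width: 0.0258
grasp_force: 0.0
```

Call:
servo_tool([
  [0,0,0,0,0,-0.0187,0],
  [0,0,0,0,0,-0.0187,0],
  [0,0,0,0,0,-0.0187,0],
  [0.1,-0.2,0,0,0,0,0],
  [0.15,-0.24,0,0,0,0,0],
])

```text
t: 10.77
ee_pos: [0.5919, 0.1093, 0.2997]
tool_rot: [0.005, -3.142, -0.0]
contact_force: [0.2, -1.0, 0.5]
width: 0.0001
grasp_force: 0.0
```

Call:
servo_tool([
  [0.15,-0.24,0,0,0,0,0],
  [0.15,-0.24,0,0,0,0,0],
  [0.15,-0.24,0,0,0,0,0],
  [0.15,-0.24,0,0,0,0,0],
  [0.1,-0.24,0,0,0,0,0],
])

```text
t: 11.18
ee_pos: [0.4856, -0.0704, 0.3021]
tool_rot: [0.0, 3.141, -0.0]
contact_force: [0.1, -0.3, -0.5]
width: -0.0001
grasp_force: 0.0
```

Call:
servo_tool([
  [0.1,-0.24,0,0,0,0,0],
  [0.1,-0.24,0,0,0,0,0],
  [0.1,-0.1,0,0,0,0,0],
  [0.05,0,0,0,0,0,0],
  [0,0,0,0,0,0,0],
])

```text
t: 11.6
ee_pos: [0.4338, -0.1569, 0.3018]
tool_rot: [0.006, 3.141, 0.0]
contact_force: [-0.2, 1.0, 0.4]
width: 0.0001
grasp_force: 0.0
```

Run:
```python
from h import *
s,R=pose();print(s["ee_pos"],s["joint_pos"].round(2),delta([.49,-.16,.33],180))
im=robot.get_image("wrist");cv2.imwrite("pics/w3.png",im[:,:,::-1])
for n in ("tin_1",): 
  for d in robot.cut_out(n,"wrist"): print(d["p"],d["box"],rectz("wrist",d["mask"],.045,s))
im=robot.get_image("top");cv2.imwrite("pics/t3.png",im[:,:,::-1])
for n in ("tin_1","can","mat_top"): 
  for d in robot.cut_out(n,"top"): print(n,d["p"],d["box"],rectz("top",d["mask"],.045 if n!="mat_top" else .008,s))
```

```text
[ 0.43377323 -0.15687224  0.30182819] [-0.35  0.15  0.01  1.43  0.   -0.34] (array([-0.375, -0.019, -0.188]), np.float64(-0.0006), np.float64(179.78))
0.9 [247.6, 170.2, 299.7, 260.7] (array([ 0.49648349, -0.21173042]), (118, 65), 3.690373420715332)
0.9 [333.9, 171.6, 392.2, 254.8] (array([ 0.49823709, -0.10138418]), (116, 63), -3.271636962890625)
0.63 [352.0, 263.9, 376.2, 285.2] (array([ 0.58805316, -0.09507478]), (38, 25), 20.971179962158203)
0.56 [234.9, 65.4, 294.6, 159.3] (array([ 0.36665308, -0.22194836]), (111, 65), -6.98095703125)
0.54 [469.5, 244.7, 534.9, 309.6] (array([0.59913684, 0.12515661]), (116, 94), -34.41071319580078)
0.33 [486.3, 257.5, 577.2, 346.5] (array([0.69715332, 0.25629053]), (369, 112), 57.02019500732422)
tin_1 0.86 [366.7, 136.5, 395.6, 177.3] (array([ 0.64248969, -0.09052419]), (113, 69), 15.129843711853027)
tin_1 0.76 [407.2, 185.6, 435.8, 211.9] (array([ 0.51246027, -0.20698541]), (80, 68), 0.31522443890571594)
tin_1 0.68 [372.5, 183.6, 391.2, 220.1] (array([ 0.50131003, -0.09501323]), (107, 62), -0.6984634399414062)
tin_1 0.67 [413.3, 228.5, 438.4, 270.5] (array([ 0.36477945, -0.21803725]), (109, 69), -7.662818908691406)
can 0.94 [272.7, 138.5, 310.8, 178.3] (array([0.63494897, 0.17386723]), (115, 102), 31.993152618408203)
mat_top 0.94 [113.7, 215.8, 172.9, 273.9] (array([0.37574628, 0.62012817]), (176, 171), -75.6994400024414)
mat_top 0.91 [271.6, 145.5, 315.0, 183.0] (array([0.61188379, 0.16415971]), (129, 96), -69.22885704040527)
mat_top 0.62 [179.7, 275.6, 227.3, 322.2] (array([0.22010828, 0.43489853]), (126, 125), -43.829708099365234)
```

View pics/w3.png

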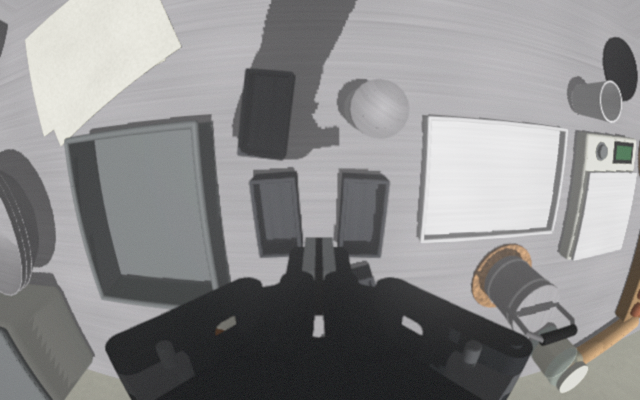

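The wrist view shows the can upright on the small mat. Tin B is at (362,213), C at (276,213) and D at (268,113); A is hidden under the gripper. I'll press B first, at its near end.

Call:
servo_tool([
  [-0.04,0.2,0,0,0,0,0],
  [-0.045,0.2,0,0,0,0,0],
  [0,0,0.2,0,0,0,0],
  [0,0,0.24,0,0,0,0],
  [0,0,0.24,0,0,0,0],
])

```text
t: 12.32
ee_pos: [0.4493, -0.0948, 0.1985]
tool_rot: [-0.004, 3.138, -0.001]
contact_force: [0.4, -0.7, -0.5]
width: 0.0
grasp_force: 0.0
```

Call:
servo_tool([
  [0,0,0.24,0,0,0,0],
  [0,0,0.24,0,0,0,0],
  [0,0,0.2,0,0,0,0],
  [0,0,0.06,0,0,0,0],
  [0,0,0,0,0,0,0],
])

```text
t: 12.73
ee_pos: [0.4459, -0.0951, 0.0854]
tool_rot: [0.001, -3.135, -0.002]
contact_force: [-0.3, 0.7, -0.5]
width: 0.0001
grasp_force: 0.0
```

Call:
servo_tool([
  [0,0,0,0,0,0,0],
])

```text
t: 12.82
ee_pos: [0.4486, -0.0959, 0.0884]
tool_rot: [-0.0, 3.141, -0.0]
contact_force: [0.5, 0.9, 0.6]
width: -0.0004
grasp_force: 0.0
```

Call:
servo_tool([
  [0,0,0.05,0,0,0,0],
  [0,0,0.05,0,0,0,0],
  [0,0,0,0,0,0,0],
  [0,0,0,0,0,0,0],
])

```text
t: 13.15
ee_pos: [0.448, -0.0963, 0.0732]
tool_rot: [0.001, 3.141, -0.0]
contact_force: [-0.3, 0.1, 0.0]
width: -0.0002
grasp_force: 0.0
```

Call:
servo_tool([
  [0,0,0.01,0,0,0,0],
  [0,0,0,0,0,0,0],
  [0,0,0,0,0,0,0],
])

```text
t: 13.4
ee_pos: [0.448, -0.0963, 0.0716]
tool_rot: [0.001, 3.141, -0.0]
contact_force: [-0.8, 0.2, -0.4]
width: -0.0
grasp_force: 0.0
```

Call:
servo_tool([
  [0,0,0.01,0,0,0,0],
  [0,0,0,0,0,0,0],
  [0,0,0,0,0,0,0],
])

```text
t: 13.65
ee_pos: [0.4479, -0.0962, 0.0698]
tool_rot: [-0.001, -3.142, -0.0]
contact_force: [1.3, -0.1, 0.5]
width: 0.0001
grasp_force: 0.1
```

Call:
servo_tool([
  [0,0,0.01,0,0,0,0],
  [0,0,0,0,0,0,0],
  [0,0,0,0,0,0,0],
])

```text
t: 13.9
ee_pos: [0.4478, -0.0962, 0.0683]
tool_rot: [-0.001, -3.141, -0.0]
contact_force: [-0.0, 0.5, 0.4]
width: 0.0002
grasp_force: 0.2
```

Call:
servo_tool([
  [0,0,0.01,0,0,0,0],
  [0,0,0,0,0,0,0],
  [0,0,0,0,0,0,0],
])

```text
t: 14.15
ee_pos: [0.4479, -0.0962, 0.0668]
tool_rot: [-0.001, -3.142, -0.0]
contact_force: [-0.2, 0.2, 0.1]
width: 0.0
grasp_force: 0.1
```

Call:
servo_tool([
  [0,0,0.01,0,0,0,0],
  [0,0,0,0,0,0,0],
  [0,0,0,0,0,0,0],
])

```text
t: 14.4
ee_pos: [0.4479, -0.0963, 0.0653]
tool_rot: [0.001, 3.141, -0.0]
contact_force: [-0.6, -0.5, -0.6]
width: -0.0004
grasp_force: 0.1
```

Run:
```python
from h import *
s=robot.state();print(s["ee_pos"],s["contact_force"],s["joint_torque"])
im=robot.get_image("wrist");cv2.imwrite("pics/w4.png",cv2.resize(im[140:330,220:420],None,fx=3,fy=3)[:,:,::-1])
```

```text
[ 0.44794428 -0.09625639  0.06531188] [-0.6093116  -0.48277852 -0.64497401] [ 3.57134340e-03 -3.60625255e+01  1.92102921e+01  2.53692968e-02
  2.07739533e-03  4.16870319e-05]
```

View pics/w4.png

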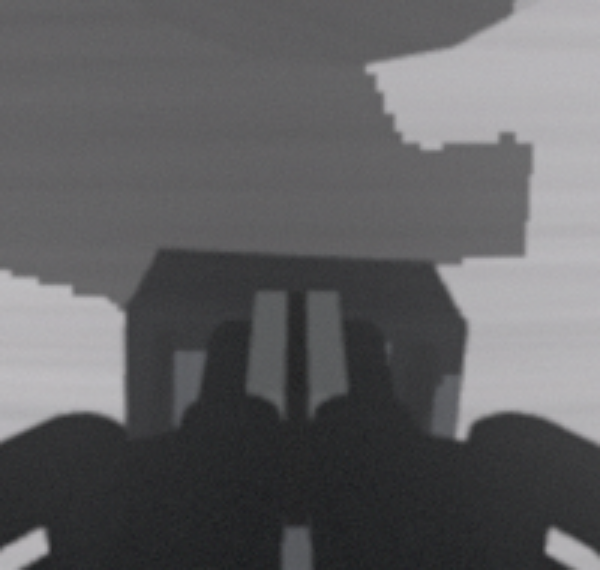

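Run:
```python
from h import *
s=robot.state()
def c(p): return [220+p[0]/3,140+p[1]/3]
for z in (.045,.040): 
  P=onz("wrist",[c((127,312)),c((467,322))],z,s);print(z,P.round(4),np.linalg.norm(P[1]-P[0]))
P=onz("wrist",[c((160,249)),c((434,263))],0,s);print(P.round(4),np.linalg.norm(P[1]-P[0]))
print("tip",onz("wrist",[c((268,290)),c((325,290))],.04,s).round(4))
```

```text
0.045 [[ 0.4418 -0.1247  0.045 ]
 [ 0.4437 -0.0685  0.045 ]] 0.05618491331262359
0.04 [[ 0.4441 -0.1257  0.04  ]
 [ 0.4461 -0.0675  0.04  ]] 0.058222083421986176
[[ 0.4478 -0.1257  0.    ]
 [ 0.451  -0.0674  0.    ]] 0.058343987060545825
tip [[ 0.4398 -0.1015  0.04  ]
 [ 0.4398 -0.092   0.04  ]]
```

The near end's bottom edge is at x≈0.449 and its rim at x≈0.445, z≈0.040. So the end has sunk and leans outward: B rocks. I'll push slightly further to confirm it bottoms out.

Call:
servo_tool([
  [0,0,0.01,0,0,0,0],
  [0,0,0,0,0,0,0],
  [0,0,0,0,0,0,0],
])

```text
t: 14.7
ee_pos: [0.448, -0.0963, 0.0648]
tool_rot: [0.001, 3.141, -0.0]
contact_force: [-2.6, 0.2, 9.2]
width: -0.0004
grasp_force: 4.4
```

Call:
servo_tool([
  [0,0,0.007,0,0,0,0],
  [0,0,0,0,0,0,0],
  [0,0,0,0,0,0,0],
])

```text
t: 14.95
ee_pos: [0.448, -0.0963, 0.0646]
tool_rot: [0.001, 3.14, -0.001]
contact_force: [-4.8, 0.9, 16.2]
width: -0.0001
grasp_force: 8.1
```

B confirmed: it stops after 5 mm, then stiffens. Now C.

Call:
servo_tool([
  [0,0,-0.1,0,0,0,0],
  [0,0,-0.2,0,0,0,0],
  [0.01,-0.19,0,0,0,0,0],
  [0.01,-0.2,0,0,0,0,0],
  [0,-0.2,0,0,0,0,0],
])

```text
t: 15.37
ee_pos: [0.4451, -0.1854, 0.1086]
tool_rot: [-0.002, 3.14, -0.001]
contact_force: [-0.1, -0.9, -0.3]
width: 0.0002
grasp_force: 0.0
```

Call:
servo_tool([
  [0,-0.195,0,0,0,0,0],
  [0,0,0.12,0,0,0,0],
  [0,0,0.11,0,0,0,0],
  [0,0,0,0,0,0,0],
  [0,0,0,0,0,0,0],
])

```text
t: 15.78
ee_pos: [0.4439, -0.2137, 0.0726]
tool_rot: [-0.002, -3.139, -0.002]
contact_force: [-0.2, 0.6, 0.0]
width: -0.0001
grasp_force: 0.0
```

Call:
servo_tool([
  [0,0,0.01,0,0,0,0],
  [0,0,0,0,0,0,0],
  [0,0,0,0,0,0,0],
])

```text
t: 16.03
ee_pos: [0.4453, -0.2138, 0.0726]
tool_rot: [0.0, 3.14, -0.001]
contact_force: [0.0, 0.3, 0.0]
width: -0.0002
grasp_force: 0.0
```

Call:
servo_tool([
  [0,0,0.01,0,0,0,0],
  [0,0,0,0,0,0,0],
  [0,0,0,0,0,0,0],
])

```text
t: 16.28
ee_pos: [0.4448, -0.2138, 0.0705]
tool_rot: [0.001, 3.141, -0.0]
contact_force: [-0.3, -0.6, -0.8]
width: 0.0
grasp_force: 0.0
```

Run:
```python
from h import *
s=robot.state();print(s["ee_pos"],s["contact_force"],delta([.4446,-.2139,.07],180))
```

```text
[ 0.44484724 -0.21384977  0.07048109] [-0.30796175 -0.59678568 -0.81752519] (array([ 0.002, -0.   ,  0.003]), np.float64(-0.0001), np.float64(179.97))
```

Call:
servo_tool([
  [0,0,0.005,0,0,0,0],
  [0,0,0,0,0,0,0],
  [0,0,0,0,0,0,0],
])

```text
t: 16.53
ee_pos: [0.445, -0.214, 0.07]
tool_rot: [0.001, 3.141, -0.0]
contact_force: [-0.4, 1.0, 5.2]
width: 0.0
grasp_force: 2.2
```

Call:
servo_tool([
  [0,0,0.005,0,0,0,0],
  [0,0,0,0,0,0,0],
  [0,0,0,0,0,0,0],
])

```text
t: 16.78
ee_pos: [0.445, -0.214, 0.0699]
tool_rot: [0.001, 3.141, -0.0]
contact_force: [-2.3, 1.6, 8.7]
width: 0.0001
grasp_force: 4.9
```

Call:
servo_tool([
  [0,0,0.005,0,0,0,0],
  [0,0,0,0,0,0,0],
  [0,0,0,0,0,0,0],
])

```text
t: 17.03
ee_pos: [0.445, -0.214, 0.0698]
tool_rot: [0.001, 3.14, -0.001]
contact_force: [-3.7, 2.2, 14.4]
width: -0.0002
grasp_force: 7.4
```

Call:
servo_tool([
  [0,0,0.005,0,0,0,0],
  [0,0,0,0,0,0,0],
  [0,0,0,0,0,0,0],
])

```text
t: 17.28
ee_pos: [0.4451, -0.2141, 0.0698]
tool_rot: [0.001, 3.14, -0.001]
contact_force: [-6.7, 2.9, 20.1]
width: 0.0001
grasp_force: 9.8
```

C doesn't give, so it's steady. Next, D at its near end.

Call:
servo_tool([
  [0,0,-0.1,0,0,0,0],
  [0,0,-0.2,0,0,0,0],
  [0.2,0,0,0,0,0,0],
  [0.24,0,0,0,0,0,0],
  [0.24,0,0,0,0,0,0],
])

```text
t: 17.7
ee_pos: [0.3424, -0.2141, 0.1126]
tool_rot: [-0.001, 3.14, -0.002]
contact_force: [-0.4, -1.0, 0.5]
width: -0.0002
grasp_force: 0.0
```

Call:
servo_tool([
  [0.2,0,0,0,0,0,0],
  [0,0,0.13,0,0,0,0],
  [0,0,0.13,0,0,0,0],
  [0,0,0,0,0,0,0],
  [0,0,0,0,0,0,0],
])

```text
t: 18.12
ee_pos: [0.3119, -0.2134, 0.0728]
tool_rot: [-0.002, -3.14, -0.002]
contact_force: [0.0, -0.0, -0.1]
width: 0.0001
grasp_force: 0.0
```

Call:
servo_tool([
  [0,0,0.01,0,0,0,0],
  [0,0,0,0,0,0,0],
  [0,0,0,0,0,0,0],
])

```text
t: 18.37
ee_pos: [0.3136, -0.2142, 0.0724]
tool_rot: [0.001, 3.14, -0.001]
contact_force: [-0.7, 0.6, -0.1]
width: -0.0001
grasp_force: 0.0
```

Call:
servo_tool([
  [0,0,0.01,0,0,0,0],
  [0,0,0,0,0,0,0],
  [0,0,0,0,0,0,0],
])

```text
t: 18.62
ee_pos: [0.3129, -0.2139, 0.0704]
tool_rot: [0.001, 3.141, -0.0]
contact_force: [-0.4, 0.7, 0.7]
width: 0.0005
grasp_force: 0.0
```

Call:
servo_tool([
  [0,0,0.01,0,0,0,0],
  [0,0,0,0,0,0,0],
  [0,0,0,0,0,0,0],
])

```text
t: 18.87
ee_pos: [0.3131, -0.214, 0.0699]
tool_rot: [0.001, 3.141, -0.001]
contact_force: [-3.5, 1.9, 12.1]
width: -0.0001
grasp_force: 5.9
```

D is steady too. Now A.

Call:
servo_tool([
  [0,0,-0.1,0,0,0,0],
  [0,0,-0.2,0,0,0,0],
  [0,0,-0.2,0,0,0,0],
  [-0.235,0.09,0,0,0,0,0],
  [-0.235,0.09,0,0,0,0,0],
])

```text
t: 19.28
ee_pos: [0.3846, -0.188, 0.1463]
tool_rot: [0.008, 3.137, -0.004]
contact_force: [2.3, -1.2, -0.4]
width: -0.0
grasp_force: 0.0
```

Call:
servo_tool([
  [-0.235,0.09,0,0,0,0,0],
  [-0.235,0.09,0,0,0,0,0],
  [-0.235,0.09,0,0,0,0,0],
  [-0.235,0.09,0,0,0,0,0],
  [-0.235,0.09,0,0,0,0,0],
])

```text
t: 19.7
ee_pos: [0.5611, -0.1186, 0.1435]
tool_rot: [-0.001, -3.141, 0.0]
contact_force: [0.1, -0.9, -0.4]
width: 0.0004
grasp_force: 0.0
```

Call:
servo_tool([
  [-0.235,0.09,0,0,0,0,0],
  [0,0,0,0,0,0,0],
])

```text
t: 19.87
ee_pos: [0.6008, -0.1033, 0.1424]
tool_rot: [-0.006, 3.138, 0.001]
contact_force: [0.9, -0.5, 0.0]
width: -0.0004
grasp_force: 0.0
```

Run:
```python
from h import *
s=robot.state();print(s["ee_pos"],delta([.595,-.1055,.0725],180))
im=robot.get_image("wrist");cv2.imwrite("pics/w5.png",im[:,:,::-1])
for d in robot.cut_out("tin_1","wrist"): print(d["p"],d["box"],rectz("wrist",d["mask"],.045,s))
```

```text
[ 0.60083598 -0.10327333  0.14236049] (array([ 0.041, -0.015,  0.466]), np.float64(0.0006), np.float64(-179.78))
0.89 [134.4, 1.7, 227.0, 154.7] (array([ 0.50201117, -0.20696819]), (110, 73), 2.7389585971832275)
0.65 [272.0, 181.5, 372.2, 323.8] (array([ 0.63072797, -0.10048752]), (91, 60), 15.105901718139648)
```

View pics/w5.png

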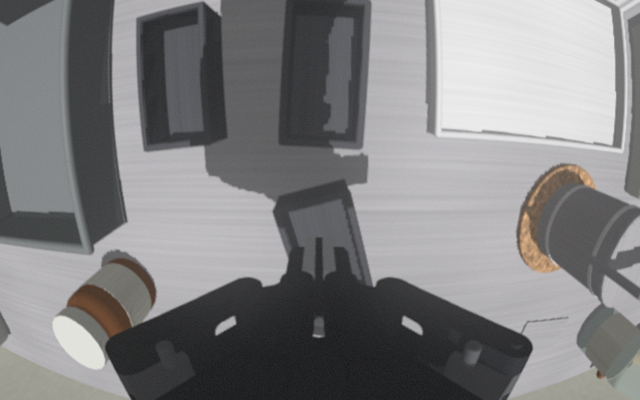

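A's near rim edge runs from (275,208) to (347,183), with its middle near (0.594,-0.108).

Call:
servo_tool([
  [0.04,-0.03,0.1,0,0,0,0],
  [0,0,0.2,0,0,0,0],
  [0,0,0.15,0,0,0,0],
  [0,0,0,0,0,0,0],
  [0,0,0,0,0,0,0],
])

```text
t: 20.38
ee_pos: [0.5865, -0.111, 0.0754]
tool_rot: [-0.003, -3.137, -0.001]
contact_force: [0.5, -0.1, -0.3]
width: -0.0003
grasp_force: 0.0
```

Call:
servo_tool([
  [0,0,0.01,0,0,0,0],
  [0,0,0,0,0,0,0],
  [0,0,0,0,0,0,0],
])

```text
t: 20.63
ee_pos: [0.5899, -0.111, 0.0767]
tool_rot: [0.002, 3.138, -0.001]
contact_force: [-1.0, -0.7, -0.3]
width: 0.0004
grasp_force: 0.0
```

Call:
servo_tool([
  [0,0,0.01,0,0,0,0],
  [0,0,0,0,0,0,0],
  [0,0,0,0,0,0,0],
])

```text
t: 20.88
ee_pos: [0.5891, -0.1106, 0.0737]
tool_rot: [0.001, 3.141, -0.0]
contact_force: [0.7, -0.4, 0.3]
width: 0.0
grasp_force: 0.0
```

Call:
servo_tool([
  [0,0,0.01,0,0,0,0],
  [0,0,0,0,0,0,0],
  [0,0,0,0,0,0,0],
])

```text
t: 21.13
ee_pos: [0.5887, -0.1105, 0.0716]
tool_rot: [-0.001, -3.141, -0.0]
contact_force: [0.4, -0.5, 0.4]
width: -0.0002
grasp_force: 0.0
```

Call:
servo_tool([
  [-0.035,0.015,0,0,0,0,0],
  [0,0,0,0,0,0,0],
  [0,0,0.01,0,0,0,0],
  [0,0,0,0,0,0,0],
  [0,0,0,0,0,0,0],
])

```text
t: 21.55
ee_pos: [0.594, -0.1083, 0.0701]
tool_rot: [-0.001, -3.141, -0.0]
contact_force: [-0.2, 0.0, -0.4]
width: 0.0001
grasp_force: 0.1
```

Call:
servo_tool([
  [0,0,0.01,0,0,0,0],
  [0,0,0,0,0,0,0],
  [0,0,0,0,0,0,0],
])

```text
t: 21.8
ee_pos: [0.594, -0.1084, 0.0687]
tool_rot: [-0.002, -3.141, 0.0]
contact_force: [-0.7, 0.3, 0.2]
width: 0.0
grasp_force: 0.2
```

Call:
servo_tool([
  [0,0,0.007,0,0,0,0],
  [0,0,0,0,0,0,0],
  [0,0,0,0,0,0,0],
])

```text
t: 22.05
ee_pos: [0.594, -0.1084, 0.0677]
tool_rot: [-0.001, -3.141, 0.0]
contact_force: [-0.5, -0.7, 1.1]
width: -0.0003
grasp_force: 0.3
```

Call:
servo_tool([
  [0,0,0.01,0,0,0,0],
  [0,0,0.007,0,0,0,0],
  [0,0,0,0,0,0,0],
  [0,0,0,0,0,0,0],
])

```text
t: 22.38
ee_pos: [0.5941, -0.1083, 0.0652]
tool_rot: [-0.001, -3.142, -0.0]
contact_force: [-0.5, -0.5, 0.9]
width: 0.0001
grasp_force: 0.5
```

Call:
servo_tool([
  [0,0,0.008,0,0,0,0],
  [0,0,0,0,0,0,0],
  [0,0,0,0,0,0,0],
])

```text
t: 22.63
ee_pos: [0.5942, -0.1084, 0.065]
tool_rot: [0.001, 3.141, -0.0]
contact_force: [-2.3, -0.3, 6.8]
width: -0.0004
grasp_force: 3.2
```

A rocks as well: it sinks 5 mm and then stops. So A and B go to the crate, and C and D are steady. Next I'll grasp A.

Call:
servo_tool([
  [0,0,-0.1,0,0,0,1],
  [0,0,-0.2,0,0,0,1],
  [0,0,-0.25,0,0,0,1],
  [-0.16,0.045,0,0,0,0,1],
  [-0.167,0.045,0,0,0,0,1],
])

```text
t: 23.05
ee_pos: [0.645, -0.0955, 0.1506]
tool_rot: [0.003, 3.135, -0.001]
contact_force: [0.2, -0.1, -1.1]
width: 0.0605
grasp_force: 0.0
```

Call:
servo_tool([
  [0,0,0,0,0,-0.0139,1],
  [0,0,0,0,0,-0.0139,1],
  [0,0,0,0,0,-0.0139,1],
  [0,0,0,0,0,0,1],
])

```text
t: 23.38
ee_pos: [0.6432, -0.0946, 0.1459]
tool_rot: [0.412, -3.114, -0.001]
contact_force: [-0.7, 0.1, 0.6]
width: 0.0853
grasp_force: 0.0
```

Run:
```python
from h import *
s=robot.state();print(s["ee_pos"],delta([.643,-.0955,.04],-165))
im=robot.get_image("wrist");cv2.imwrite("pics/w6.png",im[:,:,::-1])
for d in robot.cut_out("tin_1","wrist"): print(d["p"],d["box"],rectz("wrist",d["mask"],.045,s))
```

```text
[ 0.64322115 -0.09464313  0.14592405] (array([ 0.003, -0.005,  0.706]), np.float64(0.0002), np.float64(-164.94))
0.94 [300.4, 2.3, 414.6, 102.9] (array([ 0.51672467, -0.10081632]), (87, 60), -2.9006805419921875)
0.88 [160.9, 0.0, 261.5, 70.6] (array([ 0.53370349, -0.20686539]), (71, 52), -87.04765772819519)
0.67 [276.7, 135.3, 363.0, 276.4] (array([ 0.64697748, -0.09588217]), (112, 61), 14.461822509765625)
```

View pics/w6.png

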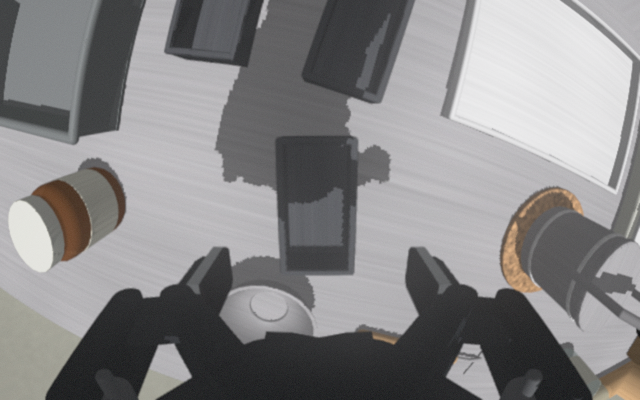

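A lies centred between the open fingers; the bowl is clear of the left finger.

Call:
servo_tool([
  [-0.01,0,0.15,0,0,0,1],
  [0,0,0.2,0,0,0,1],
  [0,0,0.2,0,0,0,1],
  [0,0,0.15,0,0,0,1],
  [0,0,0,0,0,0,1],
])

```text
t: 23.9
ee_pos: [0.6402, -0.0939, 0.0355]
tool_rot: [0.405, -3.105, -0.005]
contact_force: [-0.9, -0.5, -1.3]
width: 0.0856
grasp_force: 0.0
```

Call:
servo_tool([
  [0,0,0,0,0,0,0.5],
  [0,0,0,0,0,0,0.5],
  [0,0,0,0,0,0,0.5],
  [0,0,0,0,0,0,0.5],
  [0,0,0,0,0,0,0.5],
])

```text
t: 24.32
ee_pos: [0.6465, -0.0948, 0.0441]
tool_rot: [-0.408, 3.11, -0.002]
contact_force: [-0.3, -0.0, 5.0]
width: 0.0568
grasp_force: 65.9
```

Call:
servo_tool([
  [0,0,-0.1,0,0,0,0.5],
  [0,0,-0.2,0,0,0,0.5],
  [0,0,-0.25,0,0,0,0.5],
  [0,0,-0.25,0,0,0,0.5],
  [0,0,0,0,0,0,0.5],
])

```text
t: 24.73
ee_pos: [0.6492, -0.0952, 0.1716]
tool_rot: [-0.407, 3.1, -0.007]
contact_force: [1.7, -0.1, -0.1]
width: 0.0568
grasp_force: 65.4
```

Run:
```python
from h import *
s=robot.state();print(s["ee_pos"],s["contact_force"],s["width"],delta([.645,-.0955,.16],180),s["joint_pos"].round(2))
for z,uv in ((.07,[[450,155],[531,155],[537,248],[452,249]]),): print(onz("top",uv,z).round(3))
```

```text
[ 0.64917295 -0.09518371  0.17156958] [ 1.70222646 -0.10823112 -0.09978277] 0.05683270900505213 (array([0.029, 0.006, 0.077]), np.float64(0.0415), np.float64(-165.04)) [-0.15  0.58  0.3   1.27 -0.   -0.41]
[[ 0.637 -0.289  0.07 ]
 [ 0.639 -0.526  0.07 ]
 [ 0.369 -0.532  0.07 ]
 [ 0.366 -0.288  0.07 ]]
```

Call:
servo_tool([
  [0,0,0,0,0,0.0138,0.5],
  [0,0,0,0,0,0.0138,0.5],
  [0,0,0,0,0,0.0138,0.5],
  [0.099,-0.24,0,0,0,0,0.5],
  [0.099,-0.24,0,0,0,0,0.5],
])

```text
t: 25.15
ee_pos: [0.6154, -0.1651, 0.1616]
tool_rot: [-0.009, 3.141, -0.0]
contact_force: [0.9, -1.3, -1.4]
width: 0.0566
grasp_force: 65.3
```

Call:
servo_tool([
  [0.099,-0.24,0,0,0,0,0.5],
  [0.099,-0.24,0,0,0,0,0.5],
  [0.099,-0.24,0,0,0,0,0.5],
  [0.099,-0.24,0,0,0,0,0.5],
  [0.099,-0.24,0,0,0,0,0.5],
])

```text
t: 25.57
ee_pos: [0.5399, -0.3481, 0.1618]
tool_rot: [-0.002, 3.141, -0.0]
contact_force: [0.1, -0.2, -1.4]
width: 0.0569
grasp_force: 65.3
```

Call:
servo_tool([
  [0.099,-0.24,0,0,0,0,0.5],
  [0.099,-0.24,0,0,0,0,0.5],
  [0.099,-0.24,0,0,0,0,0.5],
  [0,0,0,0,0,0,0.5],
  [0,0,0,0,0,0,0.5],
])

```text
t: 25.98
ee_pos: [0.4947, -0.4571, 0.1612]
tool_rot: [0.006, 3.142, 0.0]
contact_force: [-0.2, 1.4, -1.5]
width: 0.0567
grasp_force: 65.3
```

Run:
```python
from h import *
s=robot.state();print(s["ee_pos"],s["width"],delta([.5,-.455,.05],180))
im=robot.get_image("wrist");cv2.imwrite("pics/w7.png",im[:,:,::-1])
for d in robot.cut_out("crate","wrist"): print(d["p"],d["box"],rectz("wrist",d["mask"],.07,s))
```

```text
[ 0.49472119 -0.4571265   0.16124139] 0.056714243494117994 (array([-0.035,  0.014,  0.742]), np.float64(-0.0006), np.float64(179.78))
0.88 [215.0, 32.3, 523.8, 351.2] (array([ 0.47446985, -0.41332605]), (230, 207), -89.14435547590256)
```

View pics/w7.png

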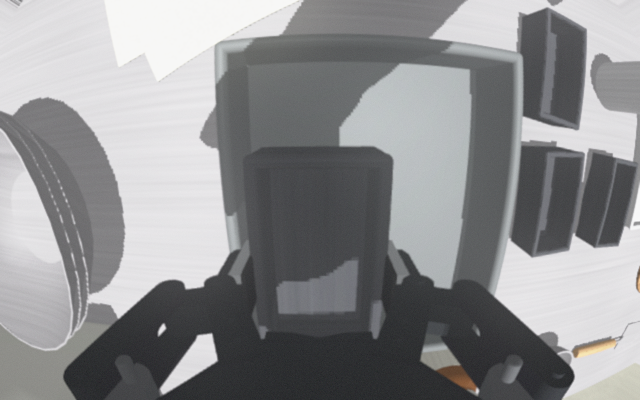

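A is held level over the crate, whose walls are at columns ~220 and ~521. I'll lower and release.

Call:
servo_tool([
  [-0.035,0.05,0.15,0,0,0,0.5],
  [0,0,0.2,0,0,0,0.5],
  [0,0,0.2,0,0,0,0.5],
  [0,0,0.1,0,0,0,0.5],
  [0,0,0.03,0,0,0,0.5],
])

```text
t: 26.5
ee_pos: [0.5007, -0.4433, 0.0554]
tool_rot: [0.006, -3.136, -0.008]
contact_force: [-0.2, 0.8, -2.1]
width: 0.0571
grasp_force: 65.3
```

Call:
servo_tool([
  [0,0,0.02,0,0,0,0.5],
  [0,0,0,0,0,0,0.5],
  [0,0,0,0,0,0,0.8],
  [0,0,0,0,0,0,0.8],
  [0,0,0,0,0,0,0.8],
])

```text
t: 26.92
ee_pos: [0.5028, -0.448, 0.0587]
tool_rot: [-0.002, 3.139, -0.004]
contact_force: [-0.8, 0.3, -0.3]
width: 0.0685
grasp_force: 0.0
```

Call:
servo_tool([
  [0,0,-0.1,0,0,0,0.8],
  [0,0,-0.2,0,0,0,0.8],
  [0,0,-0.25,0,0,0,0.8],
  [0,0,-0.25,0,0,0,1],
  [0,0,0,0,0,0,1],
])

```text
t: 27.33
ee_pos: [0.5053, -0.4505, 0.1878]
tool_rot: [-0.001, 3.128, -0.019]
contact_force: [0.9, -1.5, 1.8]
width: 0.0852
grasp_force: 0.0
```

Run:
```python
from h import *
s=robot.state();print(s["ee_pos"],s["width"],s["contact_force"],delta([.4985,-.1005,.16],176.7))
```

```text
[ 0.50525136 -0.4505088   0.1877726 ] 0.08516454634297062 [ 0.87656438 -1.51847743  1.82725048] (array([0.046, 2.335, 0.157]), np.float64(0.0093), np.float64(-179.95))
```

Call:
servo_tool([
  [0.005,0.23,0,0,0,0,1],
  [0.005,0.235,0,0,0,0,1],
  [0.005,0.235,0,0,0,0,1],
  [0.005,0.235,0,0,0,0,1],
  [0.005,0.235,0,0,0,0,1],
])

```text
t: 27.75
ee_pos: [0.4979, -0.2706, 0.1776]
tool_rot: [-0.0, 3.139, -0.002]
contact_force: [0.1, 0.3, 0.5]
width: 0.0853
grasp_force: 0.0
```

Call:
servo_tool([
  [0.005,0.235,0,0,0,0,1],
  [0.005,0.235,0,0,0,0,1],
  [0.005,0.235,0,0,0,0,1],
  [0.005,0.235,0,0,0,0,1],
  [0,0.22,0,0,0,0,1],
])

```text
t: 28.17
ee_pos: [0.4947, -0.0961, 0.1777]
tool_rot: [-0.001, 3.139, -0.001]
contact_force: [1.7, -0.3, -0.0]
width: 0.0856
grasp_force: 0.0
```

Call:
servo_tool([
  [0,0,0,0,0,0.0093,1],
  [0,0,0,0,0,0,1],
  [0,0,0,0,0,0,1],
])

```text
t: 28.42
ee_pos: [0.4952, -0.0976, 0.1775]
tool_rot: [0.087, 3.138, -0.001]
contact_force: [0.4, 0.4, -0.2]
width: 0.0854
grasp_force: 0.0
```

Run:
```python
from h import *
s=robot.state();print(s["ee_pos"],delta([.4985,-.1005,.04],176.7))
im=robot.get_image("wrist");cv2.imwrite("pics/w8.png",im[:,:,::-1])
for d in robot.cut_out("tin_1","wrist"): print(d["p"],d["box"],rectz("wrist",d["mask"],.045,s))
```

```text
[ 0.49519866 -0.09763816  0.17748316] (array([-0.021, -0.017,  0.917]), np.float64(0.0003), np.float64(176.82))
0.72 [135.5, 0.0, 215.5, 123.7] (array([ 0.36774216, -0.21600642]), (112, 76), -6.393035888671875)
0.68 [276.7, 135.1, 358.1, 257.7] (array([ 0.50165503, -0.09942117]), (111, 61), -3.0675506591796875)
0.58 [153.1, 138.3, 241.3, 264.6] (array([ 0.49969995, -0.20694431]), (111, 75), 2.783268451690674)
0.55 [14.1, 167.3, 76.5, 258.4] (array([ 0.50529657, -0.43056436]), (112, 111), 2.305795431137085)
```

View pics/w8.png

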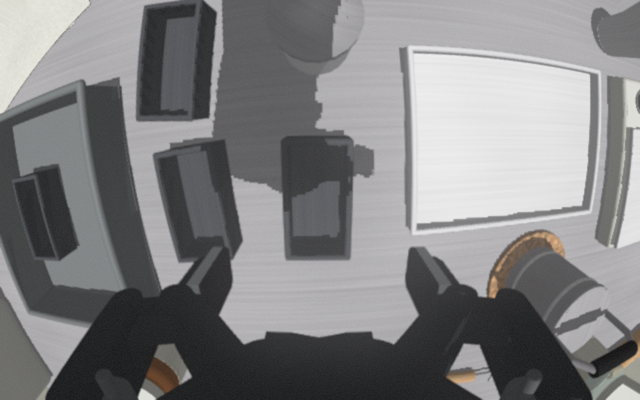

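A is in the crate. B is centred at (318,197) between the fingers. I'll grasp it.

Call:
servo_tool([
  [-0.033,-0.012,0.15,0,0,0,1],
  [0,0,0.24,0,0,0,1],
  [0,0,0.24,0,0,0,1],
  [0,0,0.15,0,0,0,1],
  [0,0,0.1,0,0,0,1],
])

```text
t: 28.93
ee_pos: [0.4975, -0.1008, 0.0415]
tool_rot: [-0.093, -3.136, -0.001]
contact_force: [-0.5, -0.5, 0.4]
width: 0.0854
grasp_force: 0.0
```

Call:
servo_tool([
  [0,0,0.02,0,0,0,1],
  [0,0,0,0,0,0,0.5],
  [0,0,0,0,0,0,0.5],
  [0,0,0,0,0,0,0.5],
  [0,0,0,0,0,0,0.5],
])

```text
t: 29.35
ee_pos: [0.501, -0.1003, 0.0432]
tool_rot: [0.091, 3.137, -0.001]
contact_force: [0.7, -0.0, -1.3]
width: 0.0571
grasp_force: 64.8
```

Call:
servo_tool([
  [0,0,0,0,0,0,0.5],
  [0,0,-0.15,0,0,0,0.5],
  [0,0,-0.25,0,0,0,0.5],
  [0,0,-0.25,0,0,0,0.5],
  [0,0,-0.2,0,0,0,0.5],
])

```text
t: 29.77
ee_pos: [0.4998, -0.0997, 0.1719]
tool_rot: [0.09, 3.138, -0.001]
contact_force: [0.5, 0.0, -1.0]
width: 0.0565
grasp_force: 64.9
```

Call:
servo_tool([
  [0,0,0,0,0,-0.0092,0.5],
  [0,0,0,0,0,0,0.5],
])

```text
t: 29.93
ee_pos: [0.5012, -0.1, 0.172]
tool_rot: [-0.002, 3.135, -0.002]
contact_force: [-0.5, 0.1, -2.4]
width: 0.0565
grasp_force: 65.1
```

Run:
```python
from h import *
s=robot.state();print(s["ee_pos"],s["width"],s["grasp_force"],delta([.5,-.365,.06],180))
```

```text
[ 0.50118485 -0.10002812  0.17203164] 0.056519488729433055 65.09659767150879 (array([ 0.015, -1.766,  0.749]), np.float64(0.0002), np.float64(-179.91))
```

Call:
servo_tool([
  [0,-0.2,0,0,0,0,0.5],
  [0,-0.24,0,0,0,0,0.5],
  [0,-0.24,0,0,0,0,0.5],
  [0,-0.24,0,0,0,0,0.5],
  [0,-0.24,0,0,0,0,0.5],
])

```text
t: 30.35
ee_pos: [0.4984, -0.2746, 0.1676]
tool_rot: [-0.001, -3.139, -0.002]
contact_force: [0.9, -0.4, -0.7]
width: 0.0569
grasp_force: 65.0
```

Call:
servo_tool([
  [0,-0.24,0,0,0,0,0.5],
  [0,-0.24,0,0,0,0,0.5],
  [0,-0.11,0,0,0,0,0.5],
  [0,0,0,0,0,0,0.5],
  [0,0,0,0,0,0,0.5],
])

```text
t: 30.77
ee_pos: [0.4984, -0.3625, 0.1671]
tool_rot: [-0.004, -3.139, -0.004]
contact_force: [-0.6, 0.5, -1.3]
width: 0.057
grasp_force: 65.0
```

Run:
```python
from h import *
s=robot.state();print(s["ee_pos"],s["width"],s["grasp_force"],delta([.5,-.363,.057],180))
im=robot.get_image("wrist");cv2.imwrite("pics/w9.png",im[:,:,::-1])
for d in robot.cut_out("tin_1","wrist"): print(d["p"],d["box"],rectz("wrist",d["mask"],.05,s))
```

```text
[ 0.4983609  -0.36251524  0.16709261] 0.05697593505824434 64.98361945152283 (array([-0.013, -0.005,  0.734]), np.float64(-0.0004), np.float64(179.86))
0.89 [241.1, 145.7, 395.6, 337.7] (array([ 0.54809943, -0.36292981]), (186, 120), -0.39772796630859375)
0.77 [179.6, 138.0, 257.6, 266.5] (array([ 0.50386197, -0.44648724]), (115, 66), -1.9268875122070312)
0.72 [428.4, 0.0, 515.2, 116.8] (array([ 0.36863168, -0.23473172]), (112, 74), -7.374015808105469)
0.65 [434.1, 135.6, 512.0, 260.2] (array([ 0.49820081, -0.2260705 ]), (111, 76), 2.5375277996063232)
```

View pics/w9.png

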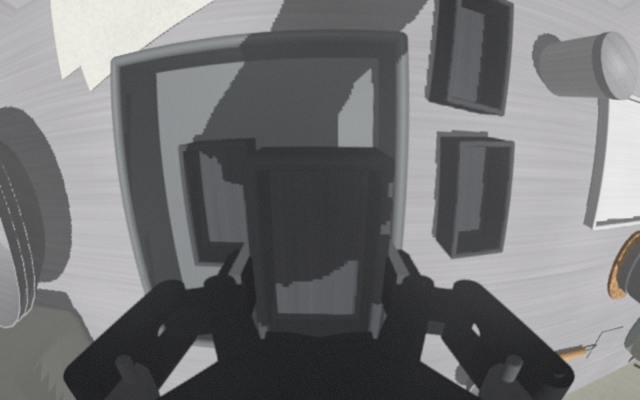

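B is held over the free strip between A, at (218,200), and the right crate wall at column ~404. I'll lower and release.

Call:
servo_tool([
  [-0.01,0,0.15,0,0,0,0.5],
  [0,0,0.2,0,0,0,0.5],
  [0,0,0.2,0,0,0,0.5],
  [0,0,0.1,0,0,0,0.5],
  [0,0,0.05,0,0,0,0.5],
])

```text
t: 31.28
ee_pos: [0.4994, -0.359, 0.0607]
tool_rot: [0.004, -3.136, -0.006]
contact_force: [-0.7, 0.9, -1.4]
width: 0.0568
grasp_force: 65.0
```

Call:
servo_tool([
  [0,0,0.03,0,0,0,0.5],
  [0,0,0,0,0,0,0.5],
  [0,0,0,0,0,0,0.74],
  [0,0,0,0,0,0,0.74],
  [0,0,0,0,0,0,0.74],
])

```text
t: 31.7
ee_pos: [0.5022, -0.363, 0.0614]
tool_rot: [-0.001, 3.139, -0.003]
contact_force: [-0.2, -0.1, -0.5]
width: 0.0631
grasp_force: 0.0
```

Call:
servo_tool([
  [0,0,-0.1,0,0,0,0.74],
  [0,0,-0.2,0,0,0,0.74],
  [0,0,-0.25,0,0,0,0.74],
  [0,0,-0.25,0,0,0,1],
  [0,0,0,0,0,0,1],
])

```text
t: 32.12
ee_pos: [0.505, -0.3653, 0.19]
tool_rot: [-0.0, 3.127, -0.016]
contact_force: [1.4, -1.0, 1.7]
width: 0.0844
grasp_force: 0.0
```

Run:
```python
from h import *
s=robot.state();print(s["ee_pos"],s["width"],s["contact_force"])
robot.get_image("wrist")
for d in robot.cut_out("tin_1","wrist"): print(d["p"],d["box"],rectz("wrist",d["mask"],.045,s))
print(delta([.498,-.21,.17],-176.8))
```

```text
[ 0.50503974 -0.36528047  0.18996433] 0.08439780625012853 [ 1.37806665 -1.03124051  1.73631286]
0.72 [430.5, 125.0, 506.0, 244.0] (array([ 0.50014661, -0.22284898]), (113, 77), 2.969547986984253)
0.71 [193.0, 124.2, 271.8, 245.4] (array([ 0.50564896, -0.44594196]), (113, 67), 0.8087358474731445)
0.63 [287.7, 124.3, 362.4, 246.1] (array([ 0.50440683, -0.36273492]), (113, 61), -0.1065521240234375)
0.61 [426.4, 0.0, 506.8, 106.0] (array([ 0.36823279, -0.23186707]), (113, 75), -6.987586975097656)
(array([0.031, 1.024, 0.084]), np.float64(-0.0089), np.float64(-179.99))
```

Call:
servo_tool([
  [0.01,0.2,0,0,0,0,1],
  [0.01,0.22,0.02,0,0,0,1],
  [0.01,0.22,0.02,0,0,0,1],
  [0,0.22,0,0,0,0,1],
  [0,0.15,0.02,0,0,0,1],
])

```text
t: 32.63
ee_pos: [0.4952, -0.208, 0.1695]
tool_rot: [0.002, -3.14, -0.003]
contact_force: [0.7, 1.2, -0.8]
width: 0.0852
grasp_force: 0.0
```

Call:
servo_tool([
  [0,0,0,0,0,-0.0086,1],
  [0,0,0,0,0,0,1],
  [0,0,0,0,0,0,1],
])

```text
t: 32.88
ee_pos: [0.4961, -0.2104, 0.1698]
tool_rot: [0.084, -3.139, -0.001]
contact_force: [-0.3, 0.2, -0.2]
width: 0.0854
grasp_force: 0.0
```

Run:
```python
from h import *
s=robot.state();print(s["ee_pos"])
robot.get_image("wrist")
for d in robot.cut_out("tin_1","wrist"): 
  r=rectz("wrist",d["mask"],.045,s);print(d["p"],d["box"],r,delta([*r[0],.041],180+r[2]))
```

```text
[ 0.49608861 -0.2104399   0.16977281]
0.88 [276.6, 133.0, 350.3, 265.7] (array([ 0.49940833, -0.21425111]), (111, 60), 2.697166681289673) (array([-0.02 , -0.021,  0.86 ]), np.float64(0.0009), np.float64(-176.99))
0.88 [116.8, 133.3, 196.0, 252.2] (array([ 0.5048804 , -0.35751187]), (116, 78), -0.957244873046875) (array([-0.006, -0.976,  0.86 ]), np.float64(0.011), np.float64(-176.99))
0.66 [262.4, 0.0, 356.3, 110.6] (array([ 0.37569571, -0.22449533]), (92, 61), -7.351158142089844) (array([ 0.807, -0.046,  0.861]), np.float64(0.0288), np.float64(-176.99))
0.61 [59.6, 136.1, 130.8, 247.9] (array([ 0.50536011, -0.43887885]), (114, 88), 0.9437907338142395) (array([ 0.019, -1.518,  0.86 ]), np.float64(0.0057), np.float64(-176.99))
```

Call:
servo_tool([
  [-0.02,-0.021,0.15,0,0,0,1],
  [0,0,0.24,0,0,0,1],
  [0,0,0.22,0,0,0,1],
  [0,0,0.15,0,0,0,1],
  [0,0,0.08,0,0,0,1],
])

```text
t: 33.4
ee_pos: [0.4972, -0.2138, 0.0408]
tool_rot: [0.081, -3.135, -0.004]
contact_force: [-1.0, 0.4, -0.2]
width: 0.0854
grasp_force: 0.0
```

Call:
servo_tool([
  [0,0,0.01,0,0,0,1],
  [0,0,0,0,0,0,1],
  [0,0,0,0,0,0,0.5],
  [0,0,0,0,0,0,0.5],
  [0,0,0,0,0,0,0.5],
])

```text
t: 33.82
ee_pos: [0.5011, -0.2145, 0.045]
tool_rot: [-0.085, 3.137, -0.002]
contact_force: [-0.1, 0.2, -1.3]
width: 0.0567
grasp_force: 65.3
```

Call:
servo_tool([
  [0,0,0,0,0,0,0.5],
  [0,0,0,0,0,0,0.5],
])

```text
t: 33.98
ee_pos: [0.501, -0.2144, 0.0448]
tool_rot: [-0.085, 3.137, -0.003]
contact_force: [-0.6, -0.3, 6.0]
width: 0.0567
grasp_force: 66.3
```

Call:
servo_tool([
  [0,0,-0.1,0,0,0,0.5],
  [0,0,-0.2,0,0,0,0.5],
  [0,0,-0.2,0,0,0,0.5],
  [0,0,-0.1,0,0,0.0083,0.5],
  [0,0,0,0,0,0,0.5],
])

```text
t: 34.4
ee_pos: [0.5023, -0.2148, 0.1374]
tool_rot: [-0.002, 3.134, -0.005]
contact_force: [0.9, -0.5, -1.5]
width: 0.057
grasp_force: 65.5
```

Run:
```python
from h import *
s=robot.state();print(s["ee_pos"],s["width"],s["grasp_force"],delta([.453,.123,.053],180))
```

```text
[ 0.50226446 -0.21476492  0.13739176] 0.05703323772838838 65.5165708065033 (array([0.33 , 2.254, 0.553]), np.float64(0.0002), np.float64(-179.92))
```

Call:
servo_tool([
  [0,0.21,0,0,0,0,0.5],
  [0,0.225,0,0,0,0,0.5],
  [0,0.225,0,0,0,0,0.5],
  [0,0.225,0,0,0,0,0.5],
  [0,0.225,0,0,0,0,0.5],
])

```text
t: 34.82
ee_pos: [0.498, -0.0458, 0.1316]
tool_rot: [0.004, -3.139, -0.0]
contact_force: [0.1, -0.3, -1.5]
width: 0.0565
grasp_force: 65.5
```

Call:
servo_tool([
  [0.066,0.23,0,0,0,0,0.5],
  [0.066,0.23,0,0,0,0,0.5],
  [0.066,0.23,0,0,0,0,0.5],
  [0.066,0.23,0,0,0,0,0.5],
  [0.066,0.22,0,0,0,0,0.5],
])

```text
t: 35.23
ee_pos: [0.4477, 0.1251, 0.1318]
tool_rot: [0.006, -3.14, 0.001]
contact_force: [1.1, 0.6, -1.9]
width: 0.0569
grasp_force: 65.5
```

Call:
servo_tool([
  [0,0,0.1,0,0,0,0.5],
  [0,0,0.1,0,0,0,0.5],
  [0,0,0,0,0,0,0.5],
  [0,0,0,0,0,0,0.5],
])

```text
t: 35.57
ee_pos: [0.4477, 0.1234, 0.1016]
tool_rot: [0.005, -3.138, 0.002]
contact_force: [0.2, -0.3, -1.4]
width: 0.0568
grasp_force: 65.5
```

Run:
```python
from h import *
s=robot.state();print(s["ee_pos"],s["width"],s["grasp_force"],delta([.453,.123,.05],180))
robot.get_image("top")
for n,z in (("tin_1",.045),("tray",.018),("scale_plate",.044)):
  for d in robot.cut_out(n,"top"): print(n,d["p"],d["box"],rectz("top",d["mask"],z))
```

```text
[0.44769644 0.12340109 0.10155351] 0.05684039781389397 65.45903205871582 (array([-0.037, -0.002,  0.344]), np.float64(0.0005), np.float64(-179.8))
tin_1 0.7 [412.8, 231.5, 440.0, 266.9] (array([ 0.36480029, -0.21689545]), (109, 72), -6.841423034667969)
tin_1 0.59 [461.7, 183.3, 483.5, 222.4] (array([ 0.50155887, -0.35723166]), (111, 68), -1.587677001953125)
tin_1 0.57 [486.8, 186.0, 512.1, 222.1] (array([ 0.5021395 , -0.43986362]), (109, 79), 0.2976463735103607)
tray 0.74 [264.0, 187.0, 355.6, 248.1] (array([0.45603619, 0.02926445]), (185, 81), 0.2435028851032257)
scale_plate 0.76 [186.8, 170.6, 249.6, 251.2] (array([0.47444653, 0.38056631]), (236, 181), 2.9406583309173584)
```

Call:
servo_tool([
  [-0.03,0,0.1,0,0,0,0.5],
  [0,0,0.15,0,0,0,0.5],
  [0,0,0.07,0,0,0,0.5],
  [0,0,0,0,0,0,0.5],
  [0,0,0,0,0,0,0.5],
])

```text
t: 36.18
ee_pos: [0.4539, 0.1233, 0.0551]
tool_rot: [0.002, -3.141, 0.0]
contact_force: [0.1, 0.7, -1.6]
width: 0.0566
grasp_force: 65.5
```

Call:
servo_tool([
  [0,0,0.012,0,0,0,0.5],
  [0,0,0,0,0,0,0.5],
  [0,0,0,0,0,0,0.5],
])

```text
t: 36.43
ee_pos: [0.4547, 0.1238, 0.0541]
tool_rot: [-0.003, 3.14, 0.001]
contact_force: [0.0, -0.0, -0.8]
width: 0.057
grasp_force: 65.5
```

Call:
servo_tool([
  [0,0,0.01,0,0,0,0.5],
  [0,0,0,0,0,0,0.5],
  [0,0,0,0,0,0,0.5],
])

```text
t: 36.68
ee_pos: [0.454, 0.1237, 0.0519]
tool_rot: [-0.004, 3.141, 0.0]
contact_force: [-0.5, -0.3, -1.4]
width: 0.057
grasp_force: 65.5
```

Call:
servo_tool([
  [0,0,0.01,0,0,0,0.5],
  [0,0,0,0,0,0,0.5],
  [0,0,0,0,0,0,0.5],
])

```text
t: 36.93
ee_pos: [0.4537, 0.1237, 0.0501]
tool_rot: [0.004, -3.141, 0.0]
contact_force: [0.2, 0.6, -2.5]
width: 0.0568
grasp_force: 65.5
```

Call:
servo_tool([
  [0,0,0.008,0,0,0,0.5],
  [0,0,0,0,0,0,0.5],
  [0,0,0,0,0,0,0.5],
])

```text
t: 37.18
ee_pos: [0.4539, 0.1237, 0.049]
tool_rot: [-0.004, 3.142, -0.0]
contact_force: [-0.4, -0.0, -2.1]
width: 0.0569
grasp_force: 65.7
```

Call:
servo_tool([
  [0,0,0,0,0,0,0.8],
  [0,0,0,0,0,0,0.8],
  [0,0,0,0,0,0,0.8],
  [0,0,-0.05,0,0,0,0.8],
  [0,0,-0.15,0,0,0,0.8],
])

```text
t: 37.6
ee_pos: [0.4515, 0.123, 0.0771]
tool_rot: [0.004, -3.135, 0.003]
contact_force: [0.5, -0.3, 0.7]
width: 0.0684
grasp_force: 0.0
```

Call:
servo_tool([
  [0,0,-0.25,0,0,0,1],
  [0,0,-0.25,0,0,0,1],
  [0,0,0,0,0,0,1],
])

```text
t: 37.85
ee_pos: [0.4585, 0.1249, 0.1616]
tool_rot: [-0.004, 3.128, 0.006]
contact_force: [0.9, -0.5, 0.2]
width: 0.0854
grasp_force: 0.0
```

Run:
```python
from h import *
s=robot.state();print(s["ee_pos"],delta([.368,-.22,.17],173))
robot.get_image("wrist")
for d in robot.cut_out("tin_1","wrist"): print(d["p"],d["box"],rectz("wrist",d["mask"],.049,s))
```

```text
[0.4584542  0.12490095 0.16164472] (array([ 0.608, -2.298, -0.072]), np.float64(0.0198), np.float64(-179.87))
0.86 [0.0, 67.3, 51.7, 169.9] (array([ 0.36976569, -0.19279561]), (108, 108), -7.906455993652344)
0.59 [137.1, 374.0, 173.4, 400.0] (array([ 0.72305225, -0.09884759]), (101, 33), -47.98093795776367)
0.57 [276.2, 120.9, 356.6, 260.6] (array([0.45364703, 0.12338119]), (110, 61), -0.11932373046875)
0.5 [531.1, 116.6, 555.1, 140.7] (array([0.39230536, 0.32685352]), (29, 24), -83.2834038734436)
```

Call:
servo_tool([
  [0,-0.22,-0.02,0,0,0,1],
  [0,-0.23,-0.02,0,0,0,1],
  [0,-0.23,-0.02,0,0,0,1],
  [0,-0.23,0,0,0,0,1],
  [0,-0.23,0,0,0,0,1],
])

```text
t: 38.37
ee_pos: [0.453, -0.0486, 0.1619]
tool_rot: [0.005, -3.139, -0.0]
contact_force: [0.5, -1.1, -0.4]
width: 0.0852
grasp_force: 0.0
```

Call:
servo_tool([
  [0,-0.23,0,0,0,0,1],
  [0,-0.23,0,0,0,0,1],
  [0.1,-0.23,0,0,0,0,1],
  [0.2,-0.23,0,0,0,0,1],
  [0.2,-0.23,0,0,0,0,1],
])

```text
t: 38.78
ee_pos: [0.3833, -0.2149, 0.1615]
tool_rot: [0.004, -3.139, -0.002]
contact_force: [-0.5, -1.3, -0.3]
width: 0.0852
grasp_force: 0.0
```

Call:
servo_tool([
  [0.1,0,0,0,0,0,1],
  [0,0,0,0,0,0.01,1],
  [0,0,0,0,0,0.0098,1],
  [0,0,0,0,0,0,1],
  [0,0,0,0,0,0,1],
])

```text
t: 39.2
ee_pos: [0.3692, -0.2136, 0.1621]
tool_rot: [-0.19, -3.134, -0.002]
contact_force: [-0.2, 0.1, 1.1]
width: 0.0853
grasp_force: 0.0
```

Run:
```python
from h import *
s=robot.state();print(s["ee_pos"])
robot.get_image("wrist")
for d in robot.cut_out("tin_1","wrist"): 
  r=rectz("wrist",d["mask"],.045,s);print(d["p"],d["box"],r,delta([*r[0],.041],180+r[2]))
```

```text
[ 0.36921255 -0.2135789   0.16205721]
0.85 [97.9, 279.6, 178.9, 371.5] (array([ 0.44654742, -0.4384758 ]), (97, 27), -76.87368202209473) (array([-0.689, -1.428,  0.808]), np.float64(0.1944), np.float64(173.1))
0.74 [153.5, 279.2, 225.7, 370.3] (array([ 0.43361734, -0.36541324]), (21, 6), -76.2623062133789) (array([-0.545, -0.955,  0.808]), np.float64(0.1927), np.float64(173.1))
0.59 [264.7, 124.6, 345.1, 260.9] (array([ 0.36554568, -0.22393376]), (110, 61), -7.633758544921875) (array([ 0.019, -0.073,  0.809]), np.float64(0.002), np.float64(173.1))
0.59 [562.4, 179.9, 625.9, 283.1] (array([0.44889822, 0.10385699]), (127, 110), 0.04709668830037117) (array([-0.271,  2.163,  0.81 ]), np.float64(-0.0193), np.float64(173.1))
```

Call:
servo_tool([
  [0.012,-0.07,0.15,0,0,0,1],
  [0,0,0.22,0,0,0,1],
  [0,0,0.2,0,0,0,1],
  [0,0,0.15,0,0,0,1],
  [0,0,0.07,0,0,0,1],
])

```text
t: 39.72
ee_pos: [0.3651, -0.2226, 0.0414]
tool_rot: [-0.189, -3.131, -0.004]
contact_force: [-0.1, 0.6, -0.9]
width: 0.0855
grasp_force: 0.0
```

Call:
servo_tool([
  [0,0,0.01,0,0,0,1],
  [0,0,0,0,0,0,1],
  [0,0,0,0,0,0,0.5],
  [0,0,0,0,0,0,0.5],
  [0,0,0,0,0,0,0.5],
])

```text
t: 40.13
ee_pos: [0.3682, -0.2247, 0.0445]
tool_rot: [0.191, 3.133, -0.002]
contact_force: [-0.4, -0.2, -0.8]
width: 0.0567
grasp_force: 64.1
```

Call:
servo_tool([
  [0,0,0,0,0,0,0.5],
  [0,0,0,0,0,0,0.5],
])

```text
t: 40.3
ee_pos: [0.3682, -0.2247, 0.0444]
tool_rot: [0.191, 3.133, -0.002]
contact_force: [-0.0, -0.1, 5.7]
width: 0.057
grasp_force: 65.2
```

Call:
servo_tool([
  [0,0,-0.15,0,0,0,0.5],
  [0,0,-0.25,0,0,0,0.5],
  [0,0,-0.25,0,0,-0.0097,0.5],
  [0,0,-0.25,0,0,-0.0097,0.5],
  [0,0,0,0,0,0,0.5],
])

```text
t: 40.72
ee_pos: [0.3708, -0.2265, 0.1853]
tool_rot: [-0.003, 3.13, -0.012]
contact_force: [2.5, -0.8, 0.2]
width: 0.0567
grasp_force: 64.9
```

Run:
```python
from h import *
s=robot.state();print(s["ee_pos"],s["width"],s["grasp_force"],delta([.504,.389,.15],182.5))
```

```text
[ 0.37079121 -0.22651269  0.18534998] 0.05673441658918484 64.85297083854675 (array([-0.892,  4.104,  0.216]), np.float64(-0.0067), np.float64(-179.9))
```

Call:
servo_tool([
  [-0.18,0.1,0,0,0,-0.0033,0.5],
  [-0.18,0.228,0,0,0,-0.0033,0.5],
  [-0.18,0.228,0,0,0,0,0.5],
  [-0.18,0.228,0,0,0,0,0.5],
  [0,0.228,0,0,0,0,0.5],
])

```text
t: 41.13
ee_pos: [0.4711, -0.0728, 0.1781]
tool_rot: [-0.065, 3.136, -0.001]
contact_force: [2.5, 0.4, -0.8]
width: 0.0566
grasp_force: 64.7
```

Call:
servo_tool([
  [0,0.228,0,0,0,0,0.5],
  [0,0.228,0,0,0,0,0.5],
  [0,0.228,0,0,0,0,0.5],
  [0,0.228,0,0,0,0,0.5],
  [0,0.228,0,0,0,0,0.5],
])

```text
t: 41.55
ee_pos: [0.4589, 0.0982, 0.1777]
tool_rot: [0.064, -3.141, 0.0]
contact_force: [1.1, -0.8, -1.3]
width: 0.0573
grasp_force: 64.7
```

Call:
servo_tool([
  [0,0.228,0,0,0,0,0.5],
  [0,0.228,0,0,0,0,0.5],
  [0,0.228,0,0,0,0,0.5],
  [0,0.228,0,0,0,0,0.5],
  [0,0.228,0,0,0,0,0.5],
])

```text
t: 41.97
ee_pos: [0.4518, 0.269, 0.1776]
tool_rot: [0.065, -3.141, 0.001]
contact_force: [0.8, 0.2, -0.2]
width: 0.0569
grasp_force: 64.7
```

Call:
servo_tool([
  [-0.08,0.228,0,0,0,0,0.5],
  [-0.08,0.228,0,0,0,0,0.5],
  [0,0.1,0,0,0,0,0.5],
  [0,0,0,0,0,0,0.5],
  [0,0,0,0,0,0,0.5],
])

```text
t: 42.38
ee_pos: [0.4723, 0.3521, 0.177]
tool_rot: [0.067, -3.14, 0.002]
contact_force: [-0.1, -0.5, -0.8]
width: 0.0567
grasp_force: 64.7
```

Run:
```python
from h import *
s=robot.state();print(s["ee_pos"],s["width"],s["grasp_force"],delta([.504,.389,.1],182.5))
im=robot.get_image("wrist");cv2.imwrite("pics/w10.png",im[:,:,::-1])
for n in ("scale_plate","tare_top"):
  for d in robot.spot_point(n,"wrist"): print(n,d["p"],d["xy"],onz("wrist",d["xy"],.042,s))
```

```text
[0.47230692 0.35213537 0.17695776] 0.05668751023023652 64.68090534210205 (array([-0.222,  0.237,  0.512]), np.float64(-0.0001), np.float64(-177.55))
tare_top 0.75 [304.4, 99.3] [[0.39379903 0.33645449 0.042     ]]
```

View pics/w10.png

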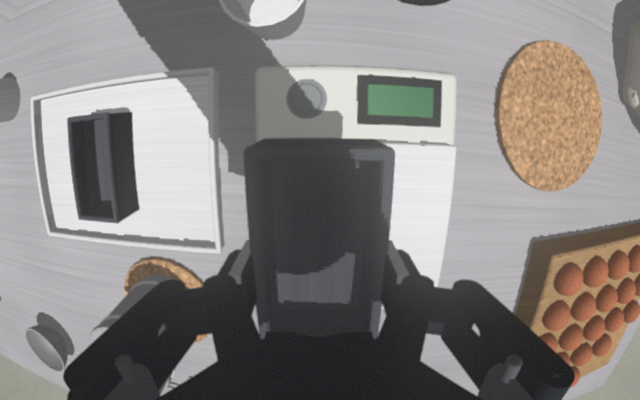

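D is held over the scale. The tare key is at (306,98), the front body corners at (257,69) and (456,74), and the plate's front edge is at row ~145.

Run:
```python
from h import *
s=robot.state()
P=onz("wrist",[[258,70],[455,75],[455.5,147],[396,142],[304.4,99.3]],.04,s);print(P.round(4))
d=P[1]-P[0];psi=np.arctan2(-d[0],d[1]);print("yaw",np.degrees(psi),np.linalg.norm(d))
ex=np.array([np.cos(psi),np.sin(psi)]);ey=np.array([-ex[1],ex[0]])
f=(P[0]+P[1])[:2]/2; e=(P[2]+P[3])[:2]/2; t=P[4,:2]
x=(e@ex+.0825); x2=t@ex+.1175; y=f@ey
for X in (x,x2): print((X*ex+y*ey).round(4))
```

```text
[[0.37   0.2958 0.04  ]
 [0.3619 0.4628 0.04  ]
 [0.4253 0.4686 0.04  ]
 [0.4254 0.4128 0.04  ]
 [0.3941 0.3349 0.04  ]]
yaw 2.770295423105032 0.16721568574807585
[0.5105 0.3863]
[0.5092 0.3863]
```

Call:
servo_tool([
  [-0.12,0.115,0,0,0,0,0.5],
  [-0.12,0.115,0,0,0,0,0.5],
  [0,0,0.15,0,0,0,0.5],
  [0,0,0.2,0,0,0,0.5],
  [0,0,0.13,0,0,0,0.5],
])

```text
t: 42.95
ee_pos: [0.5075, 0.386, 0.1043]
tool_rot: [0.062, -3.14, 0.002]
contact_force: [-0.5, 0.3, -1.7]
width: 0.0566
grasp_force: 64.9
```

Call:
servo_tool([
  [0,0,0,0,0,0,0.5],
  [0,0,0,0,0,0,0.5],
  [0,0,0,0,0,0,0.5],
])

```text
t: 43.2
ee_pos: [0.5084, 0.3874, 0.1077]
tool_rot: [-0.063, 3.139, 0.002]
contact_force: [1.6, 0.5, -0.9]
width: 0.0571
grasp_force: 64.7
```

Run:
```python
from h import *
s=robot.state();print(s["ee_pos"],s["contact_force"],delta([.507,.388,.0895],182.6))
```

```text
[0.50843149 0.38744639 0.10767136] [ 1.55541049  0.47942967 -0.9229536 ] (array([0.01 , 0.004, 0.121]), np.float64(-0.0008), np.float64(-177.7))
```

Call:
servo_tool([
  [0.005,0,0.06,0,0,0,0.5],
  [0,0,0.03,0,0,0,0.5],
  [0,0,0,0,0,0,0.5],
  [0,0,0,0,0,0,0.5],
])

```text
t: 43.53
ee_pos: [0.5066, 0.3876, 0.0926]
tool_rot: [0.065, -3.141, 0.0]
contact_force: [0.5, 0.2, -1.7]
width: 0.0571
grasp_force: 64.7
```

Call:
servo_tool([
  [0,0,0.01,0,0,0,0.5],
  [0,0,0,0,0,0,0.5],
  [0,0,0,0,0,0,0.5],
])

```text
t: 43.78
ee_pos: [0.5068, 0.3878, 0.0911]
tool_rot: [-0.065, 3.141, 0.0]
contact_force: [0.0, -0.4, -1.6]
width: 0.0567
grasp_force: 64.7
```

Call:
servo_tool([
  [0,0,0.01,0,0,0,0.5],
  [0,0,0,0,0,0,0.5],
  [0,0,0,0,0,0,0.5],
])

```text
t: 44.03
ee_pos: [0.5067, 0.3877, 0.0894]
tool_rot: [0.065, -3.141, 0.0]
contact_force: [0.5, 0.5, -1.0]
width: 0.0571
grasp_force: 64.7
```

Call:
servo_tool([
  [0,0,0.01,0,0,0,0.5],
  [0,0,0,0,0,0,0.5],
  [0,0,0,0,0,0,0.5],
])

```text
t: 44.28
ee_pos: [0.507, 0.3879, 0.0885]
tool_rot: [-0.065, 3.14, 0.001]
contact_force: [-0.7, -0.9, 2.4]
width: 0.0565
grasp_force: 65.0
```

Contact with the plate. I'll release and rise.

Call:
servo_tool([
  [0,0,0,0,0,0,0.8],
  [0,0,0,0,0,0,0.8],
  [0,0,0,0,0,0,0.8],
  [0,0,-0.05,0,0,0,0.8],
  [0,0,-0.15,0,0,0,0.8],
])

```text
t: 44.7
ee_pos: [0.5047, 0.3861, 0.1147]
tool_rot: [0.065, -3.135, 0.007]
contact_force: [0.4, -0.2, 0.2]
width: 0.0685
grasp_force: 0.0
```

Call:
servo_tool([
  [0,0,-0.2,0,0,0,1],
  [0,0,-0.2,0,0,0,1],
  [0,0,0,0,0,0,0],
  [0,0,0,0,0,0,0],
  [0,0,0,0,0,0,0],
])

```text
t: 45.12
ee_pos: [0.5067, 0.3877, 0.1783]
tool_rot: [-0.065, 3.141, 0.0]
contact_force: [0.0, -0.5, -1.3]
width: 0.0524
grasp_force: 0.0
```

Call:
servo_tool([
  [0.2,0,0,0,0,0,0],
  [0.23,0,0,0,0,0,0],
  [0.2,-0.1,0,0,0,0,0],
  [0.1,-0.1,0,0,0,0,0],
  [0,-0.1,0,0,0,0,0],
])

```text
t: 45.53
ee_pos: [0.3946, 0.3366, 0.1761]
tool_rot: [0.07, -3.135, 0.005]
contact_force: [-0.0, -0.6, 0.5]
width: -0.0
grasp_force: 0.0
```

Call:
servo_tool([
  [0,0,0,0,0,0,0],
  [0,0,0,0,0,0,0],
])

```text
t: 45.7
ee_pos: [0.3986, 0.3375, 0.1771]
tool_rot: [0.064, -3.139, 0.002]
contact_force: [-0.4, 0.0, -0.0]
width: -0.0002
grasp_force: 0.0
```

Run:
```python
from h import *
s=robot.state();print(s["ee_pos"],s["width"],delta([.394,.3362,.075],182.6))
robot.get_image("wrist");robot.get_image("top")
for d in robot.cut_out("tin_1","wrist"): print(d["p"],d["box"],rectz("wrist",d["mask"],.089,s))
for n in ("tare_top",):
  for d in robot.spot_point(n,"wrist"): print(n,d["p"],d["xy"],onz("wrist",d["xy"],.041,s))
for d in robot.cut_out("tin_1","top"): print("top",d["p"],d["box"],rectz("top",d["mask"],.089))
```

```text
[0.39862894 0.33752525 0.17711831] -0.0002283869512678042 (array([ 0.03 , -0.007,  0.681]), np.float64(-0.0008), np.float64(-177.68))
0.87 [346.9, 251.1, 410.5, 326.1] (array([0.44315787, 0.38739526]), (52, 29), -87.08840870857239)
0.64 [82.7, 180.6, 158.2, 290.8] (array([0.42959045, 0.16901273]), (100, 73), 0.3359370529651642)
tare_top 0.56 [319.4, 186.8] [[0.39250681 0.33710103 0.041     ]]
top 0.89 [204.0, 179.7, 230.2, 217.3] (array([0.50271631, 0.38249237]), (114, 70), 1.475460171699524)
top 0.74 [460.2, 186.2, 485.5, 219.3] (array([ 0.49721262, -0.34153616]), (105, 72), 0.29764115810394287)
top 0.71 [485.5, 184.8, 513.5, 222.8] (array([ 0.49762238, -0.42103119]), (106, 73), 1.0692020654678345)
top 0.66 [296.9, 201.0, 319.7, 235.7] (array([0.44935846, 0.12231091]), (104, 56), 0.33878201246261597)
```

Call:
servo_tool([
  [0.035,-0.005,0.15,0,0,0,0],
  [0,0,0.2,0,0,0,0],
  [0,0,0.2,0,0,0,0],
  [0,0,0.1,0,0,0,0],
  [0,0,0.02,0,0,0,0],
])

```text
t: 46.37
ee_pos: [0.3921, 0.3358, 0.0738]
tool_rot: [0.065, -3.135, 0.007]
contact_force: [-0.2, 0.5, -0.4]
width: -0.0002
grasp_force: 0.0
```

Call:
servo_tool([
  [0,0,0,0,0,0,0],
  [0,0,0,0,0,0,0],
])

```text
t: 46.53
ee_pos: [0.3947, 0.338, 0.0782]
tool_rot: [-0.065, 3.14, 0.001]
contact_force: [0.4, -0.3, 0.1]
width: 0.0004
grasp_force: 0.0
```

Call:
servo_tool([
  [0,0,0.02,0,0,0,0],
  [0,0,0.02,0,0,0,0],
  [0,0,0.02,0,0,0,0],
  [0,0,0,0,0,0,0],
  [0,0,0,0,0,0,0],
])

```text
t: 46.95
ee_pos: [0.394, 0.3372, 0.0686]
tool_rot: [-0.065, 3.141, 0.0]
contact_force: [0.6, 0.4, -0.3]
width: 0.0001
grasp_force: 0.0
```

Call:
servo_tool([
  [0,0,0.01,0,0,0,0],
  [0,0,0.01,0,0,0,0],
  [0,0,0,0,0,0,0],
  [0,0,0,0,0,0,0],
])

```text
t: 47.28
ee_pos: [0.3942, 0.3374, 0.0657]
tool_rot: [-0.065, 3.141, 0.0]
contact_force: [-0.1, -0.4, 1.8]
width: -0.0
grasp_force: 0.7
```

Call:
servo_tool([
  [0,0,0.01,0,0,0,0],
  [0,0,0.01,0,0,0,0],
  [0,0,0,0,0,0,0],
  [0,0,0,0,0,0,0],
])

```text
t: 47.62
ee_pos: [0.3942, 0.3374, 0.0627]
tool_rot: [-0.065, 3.14, 0.001]
contact_force: [0.2, 0.1, 3.1]
width: -0.0001
grasp_force: 1.6
```

Call:
servo_tool([
  [0,0,0.01,0,0,0,0],
  [0,0,0.01,0,0,0,0],
  [0,0,0,0,0,0,0],
  [0,0,0,0,0,0,0],
])

```text
t: 47.95
ee_pos: [0.3942, 0.3374, 0.0609]
tool_rot: [-0.065, 3.14, 0.001]
contact_force: [-2.1, -1.7, 13.3]
width: -0.0002
grasp_force: 6.3
```

Call:
servo_tool([
  [0,0,0.005,0,0,0,0],
  [0,0,0,0,0,0,0],
  [0,0,0,0,0,0,0],
])

```text
t: 48.2
ee_pos: [0.3943, 0.3375, 0.0608]
tool_rot: [-0.065, 3.14, 0.002]
contact_force: [-4.0, -2.3, 17.0]
width: -0.0004
grasp_force: 8.5
```

Call:
servo_tool([
  [0,0,0.005,0,0,0,0],
  [0,0,0,0,0,0,0],
  [0,0,0,0,0,0,0],
])

```text
t: 48.45
ee_pos: [0.3943, 0.3375, 0.0607]
tool_rot: [-0.065, 3.139, 0.002]
contact_force: [-5.7, -4.5, 22.4]
width: -0.0002
grasp_force: 10.8
```

The key has bottomed: 5 mm of travel, with force well over 4.5 N. I'll retreat and check everything.

Call:
servo_tool([
  [0,0,-0.05,0,0,0,0],
  [0,0,-0.15,0,0,0,0],
  [0,0,-0.25,0,0,0,0],
  [0,0,-0.25,0,0,0,0],
  [0,0,-0.25,0,0,0,0],
])

```text
t: 48.87
ee_pos: [0.3932, 0.3366, 0.201]
tool_rot: [0.065, -3.139, 0.003]
contact_force: [0.8, 0.3, 0.7]
width: 0.0003
grasp_force: 0.0
```

Call:
servo_tool([
  [0.2,-0.1,-0.1,0,0,0,0],
  [0.2,-0.1,-0.1,0,0,0,0],
  [0.1,0,0,0,0,0,0],
  [0,0,0,0,0,0,0],
  [0,0,0,0,0,0,0],
])

```text
t: 49.28
ee_pos: [0.32, 0.3041, 0.2305]
tool_rot: [-0.066, 3.14, 0.0]
contact_force: [0.1, -0.2, 0.1]
width: 0.0003
grasp_force: 0.0
```

Run:
```python
from h import *
s=robot.state();print(s["ee_pos"],s["contact_force"])
for c in ("top","scene"):
  robot.get_image(c)
  for d in robot.cut_out("tin_1",c): print(c,d["p"],d["box"],rectz(c,d["mask"],.05))
  for d in robot.cut_out("can",c): print(c,"can",d["p"],d["box"],rectz(c,d["mask"],.118))
  for n in ("shaker","prep_bowl","steel_cup","cocoa_jar"):
    print(n,[(round(float(d["p"]),2),np.round(d["xy"])) for d in robot.spot_point(n,c)][:2])
```

```text
[0.31996075 0.30411519 0.23046629] [ 0.08755443 -0.17667019  0.06458731]
top 0.86 [489.1, 185.7, 513.2, 224.2] (array([ 0.50165903, -0.43803342]), (115, 77), -0.083160400390625)
top 0.74 [205.0, 178.1, 229.1, 218.8] (array([0.50679407, 0.39195056]), (118, 72), 1.8026291131973267)
top 0.63 [460.6, 185.0, 485.5, 222.3] (array([ 0.50110413, -0.35525378]), (109, 72), 0.39013081789016724)
top 0.62 [298.5, 202.3, 318.2, 237.1] (array([0.45024664, 0.12299398]), (110, 58), 0.33882778882980347)
top can 0.84 [273.1, 140.4, 307.7, 176.7] (array([0.62064673, 0.16690408]), (107, 93), 30.954191207885742)
top can 0.22 [373.3, 97.7, 403.9, 131.9] (array([ 0.74280328, -0.09941351]), (92, 87), -0.8309249877929688)
top can 0.2 [458.2, 183.3, 484.0, 221.7] (array([ 0.49427975, -0.3302984 ]), (103, 70), 0.2976400554180145)
shaker [(0.6, array([379., 247.]))]
prep_bowl [(0.83, array([387., 117.])), (0.22, array([230., 241.]))]
steel_cup [(0.66, array([250., 268.]))]
cocoa_jar [(0.66, array([450., 137.]))]
scene 0.98 [320.6, 186.5, 358.3, 227.6] (array([0.4655249 , 0.13134244]), (136, 78), 2.9913744926452637)
scene 0.81 [218.2, 128.3, 249.0, 150.8] (array([ 0.51051709, -0.35966251]), (130, 69), 0.5666858553886414)
scene 0.62 [199.0, 114.0, 234.7, 147.5] (array([ 0.51231219, -0.43567194]), (129, 92), 4.488370895385742)
scene 0.57 [373.4, 237.8, 417.0, 276.9] (array([0.49243073, 0.38259201]), (134, 68), 2.0294229984283447)
scene 0.55 [398.4, 227.3, 409.3, 233.5] (array([0.39892404, 0.34023056]), (30, 27), -2.1496353149414062)
scene can 0.65 [299.2, 217.4, 327.8, 264.1] (array([0.63865631, 0.18156848]), (159, 85), 44.42831039428711)
shaker [(0.82, array([313., 158.]))]
prep_bowl [(0.72, array([223., 228.])), (0.54, array([205., 134.]))]
steel_cup [(0.73, array([338., 206.])), (0.59, array([408., 212.]))]
cocoa_jar [(0.7, array([200., 184.]))]
```

```bash
python3 -c "
from workcell import robot
print(robot.job_done())"
```

```text
the job is handed in; nothing more can be done
None
```

I handed the job in, though the call returned no verdict: the can stands on the small cork mat, the two rocking tins are in the crate, one steady tin is on the baking sheet and the other on the scale's plate, the tare key was pressed fully down, and the other things are unmoved in the last images.

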